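# Change the bench spindle from the grooving cutter to the rebating block

### The arm

A 6-joint arm with a two-finger parallel gripper is mounted at the origin on a cart in front of the work surface, level with it; the furniture and walls round the work are solid. World frame = base frame: x ahead of the robot, y to its left, z up, the work surface at z = 0. Lengths are in mm, angles in rad, forces in N, time in s.
With the tool pointing down it reaches from about 350 to 725 mm from the base axis. Payload 6 kg.
Tool frame: the origin (TCP) lies between the finger pads; the fingertips stand 14 mm ahead of it and the grasp point (between the pads) lies 5 mm behind it; z points along the fingers, y is the line along which they close (so a half turn about z gives the same grasp; the last joint's range is limited). The gripper opens to 85 mm and grips with 20 to 120 N. Pads are 22 mm wide; open, the fingers measure 114 mm over their backs; the gripper's body (76 mm by 85 mm) begins 54 mm behind the grasp point. The pads swing forward as they close: fully open they stand 13 mm farther back than shut.
Start: joints at [-0.968, 0.04, 0.085, 0, -1.615, -0.334], TCP at [159.353, -578.427, 209.261] pointing down, gripper open.
Joint ranges: [-2.56, 2.56], [-1.29, 2.01], [-1.08, 1.49], [-3.29, 1.98], [-2.81, -0.18], [-2.99, 2.99]. Speed limits (rad/s): [2.57, 2.57, 3.01, 3.14, 3.14, 3.14].

### API

Orientations are given as a unit quaternion [x, y, z, w].
In Python, from bench import telemetry, imaging, env gives the robot as it stands.
- The arm moves only by the tool apply_moves, never from a script. Its argument "motion" is a list of rows, each a list of 5 numbers: the opening, from 0 (shut) to 1 (fully open), then the shift along the tool's x, y, z in m, then the turn about the tool's z in rad. A call has 1 to 20 rows; each row shifts and turns the commanded pose from where the row before left it, along the tool's axes as they then stand; what a row does not reach is not made up. A row lasts 1/12 s, in which the tool goes at most 41.7 mm and 7.16 degrees, less where a joint would pass 70% of its speed; a pose out of reach is approached as far as the arm can. A call with a gripper value outside its range is refused whole. The fingers move at their own pace and stop on an object; "newtons" is the grip in N (left out, the last holds). Time passes only in rows, so rows that do not move let the fingers close. It gives the time, the measured TCP pose, the force, the opening and the grip force at its end, in the units of the state.
- telemetry.observe(): the state, without advancing time (a new reading comes with each control period).
- imaging.read_camera(name): name is "scene" or "top"; returns the picture (420x560x3 uint8, red, green, blue); there is no depth.
- imaging.calibration(name): a dict with "K" (3x3 intrinsics, pixels), "extrinsics" (4x4, takes a point from camera to world coordinates). Camera axes: x right, y down, z forward; pixel columns grow to the right and rows downward; lengths in mm; the calibration is good to about 2 mm. A picture is of the moment at which its call begins. calibration takes no time and is no camera call.
- env.finish_job(): hands the job in; it is judged then, once.
The state is a dict: "time": time; "q": joint angles; "qd": joint speeds; "tau": joint torques, N m; "ee_pos": TCP position; "tcp_rot": TCP orientation; "wrist_force": force on the tool from outside, world axes, zero at the start; "torque": the same for the moment, N m; "finger_gap": finger opening in mm; "grasp_force": force on a finger pad.
Only numpy, scipy, OpenCV 4.12 (cv2) and the standard library are available. Lean on these libraries where they do the work, as an engineer would, in place of code of your own. Each camera call takes 0.05 s, during which the arm holds its last target. There are 200 camera calls.

### The job

Change the bench spindle over from grooving to rebating (its lock nut is already off): lay the narrow and the wide collar aside in the plywood tray, lift off the grooving cutter below them and hang it on the empty post of the storage board. Then fit the rebating block from the other post on the spindle and put the collars back on top of it, the wide one first and the narrow one last, everything sitting down fully and flat. Set the two cutters down without dropping them, and leave the oil can and the spray can standing where they are.

Things in the scene. Friction and masses are not known exactly. Their poses are not given: they have to be found in the camera images.
- spindle: Bench spindle, fixed: grey cast base 120 x 120 mm, 12 mm high, bolt heads at its corners up to 19 mm; round housing rising to a steel shoulder of 44 mm diameter, its top 28 mm above the bench; above it an upright steel shaft, 17 mm thick up to 77 mm above the bench, then narrowing to a 12 mm thread with its chamfered tip at 93 mm. Origin: on the shaft axis at bench level; z up.
- spindle_seat (a point): Centre of the top face of the spindle's shoulder, on the shaft axis, 28 mm above the bench: the lowest part of the stack rests here. z up.
- empty_post (a point): Empty post of the fixed wooden storage board (90 x 180 x 18 mm). The post is 15 mm thick, 30 mm high, with a tapered tip 48 mm above the bench. The point is the centre of its foot on the board's top face, 18 mm above the bench; z up, y along the board. A like post, 100 mm off along +y, carries the rebating block.
- collar_tray: Low open plywood tray with a dark lining, fixed: 125 (x) x 165 (y) mm outside, 14 mm high, walls and floor 5 mm thick, empty at the start. Origin: centre of its underside, at bench level; z up, y along its length. Both collars fit in it side by side along y, flat on its floor.
- groover: Grooving cutter: flat dark steel disc, 62 mm diameter, 12 mm thick, bore 24 mm, 0.2 kg, with two wings 16 mm wide that stick out along its own +x and -x to 39.5 mm from the centre. At the start on the spindle's shoulder, lowest in the stack. Origin: on its axis, at its underside; z up along the axis. Grip the disc across its own y (62 mm), clear of the wings.
- rebate_block: Rebating block: aluminium cylinder, 62 mm diameter, 20 mm high, bore 24 mm, 0.22 kg, with two knives in dark holders, 24 mm wide, that stick out along its own +x and -x to 39.5 mm from the centre. At the start on a post of the storage board. Origin: on its axis, at its underside; z up along the axis. Grip it across its own y (62 mm).
- wide_collar: Plain steel collar (ring) of 50 mm diameter, 16 mm high, bore 24 mm, 0.18 kg. At the start on the spindle, on top of the grooving cutter, underside 40 mm above the bench. Origin: on its axis, at its underside; z along the axis, up.
- narrow_collar: Plain steel collar (ring) of 38 mm diameter, 14 mm high, bore 24 mm, 0.08 kg. At the start on the spindle, uppermost, on the wide collar, underside 56 mm above the bench. Origin: on its axis, at its underside; z along the axis, up.
- oil_can: Green oil can with a long spout, 64 mm wide, 186 mm high, a bystander at the back. Origin: centre of its underside.
- spray_can: Spray can, 67 mm diameter, 189 mm high, a bystander at the back. Origin: centre of its underside.

How it is judged:
By the outcome, as a careful person would: the job done as asked, in the order asked, and still so for the second after the job is handed in, with the robot touching nothing.
It also fails if it takes over 125 s, if anything falls off the work surface, if the arm or the gripper's body presses on something with over 40 N, if the wrist force passes 120 N, or if a joint passes its speed limit or range.

## Working session

There is one attempt and no reset: what is moved stays moved. The work goes in short steps, Python scripts to look and compute and a tool call to move; the robot and the scene stay as the last step left them, time stands still between calls to the robot, and variables do not carry over. Pictures are saved under pics/ and viewed, at most 14 in all, crops included, and the job is handed in when it is done.

Besides the shell and the picture viewer there is one more tool, called after "Request:" by a JSON object that holds its "name" and its "arguments", one argument or row to a line. apply_moves: Moves the arm, as the interface text tells. Its arguments: {"type":"object","properties":{"motion":{"type":"array","items":{"type":"array","items":{"type":"number"}}},"newtons":{"type":"number"}},"required":["motion"]}

```bash
ls && mkdir -p pics && python3 - <<'E'
from bench import telemetry, imaging, env
import cv2
s=telemetry.observe();print({k:s[k] for k in('time','ee_pos','tcp_rot','finger_gap','wrist_force')})
for n in('scene','top'):
    c=imaging.calibration(n);print(n,c)
    im=imaging.read_camera(n);cv2.imwrite(f'pics/{n}0.png',im[:,:,::-1])
E
```

```text
pics
{'time': 0.0, 'ee_pos': array([ 159.30267659, -578.08348233,  208.28396157]), 'tcp_rot': array([-1.33990122e-01,  9.90982277e-01,  8.61915836e-04, -1.78446821e-04]), 'finger_gap': 85.41741435208529, 'wrist_force': array([-0.21671346,  0.45433219, -0.53253727])}
scene {'K': array([[418.82519333,   0.        , 279.02831172],
       [  0.        , 418.82519333, 205.93944211],
       [  0.        ,   0.        ,   1.        ]]), 'extrinsics': array([[-5.23148939e-01, -5.18739480e-01,  6.76183806e-01,
        -4.98510512e+01],
       [-8.52240271e-01,  3.17211421e-01, -4.16008937e-01,
         4.66010020e+02],
       [ 1.30703396e-03, -7.93905704e-01, -6.08039493e-01,
         6.44346525e+02],
       [ 0.00000000e+00,  0.00000000e+00,  0.00000000e+00,
         1.00000000e+00]])}
top {'K': array([[412.6716751 ,   0.        , 277.52865259],
       [  0.        , 412.6716751 , 208.71597363],
       [  0.        ,   0.        ,   1.        ]]), 'extrinsics': array([[ 2.28521498e-02, -9.88334840e-01,  1.50572318e-01,
         4.51926546e+02],
       [-9.99731724e-01, -2.20224508e-02,  7.17571299e-03,
         4.95975097e+01],
       [-3.77603569e-03, -1.50695903e-01, -9.88572954e-01,
         1.16110179e+03],
       [ 0.00000000e+00,  0.00000000e+00,  0.00000000e+00,
         1.00000000e+00]])}
```

View pics/top0.png

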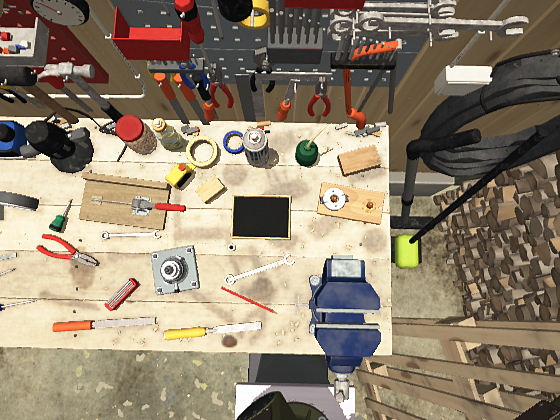

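View pics/scene0.png

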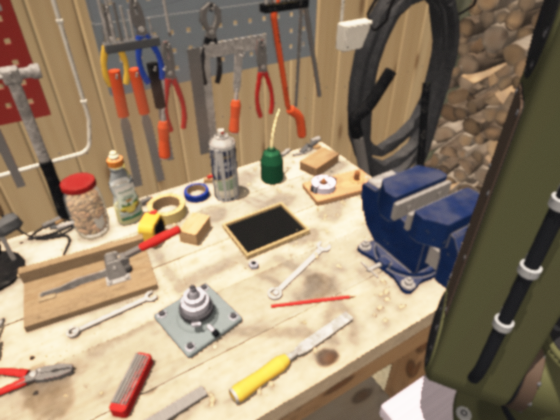

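```bash
cat > h.py <<'E'
from bench import telemetry, imaging, env
import cv2, numpy as np
def w2p(n,P):
    c=imaging.calibration(n);T=np.linalg.inv(c['extrinsics']);P=np.atleast_2d(P)
    q=(P@T[:3,:3].T+T[:3,3])@c['K'].T;return q[:,:2]/q[:,2:]
def p2w(n,uv,z):
    c=imaging.calibration(n);E=c['extrinsics']
    d=E[:3,:3]@np.linalg.solve(c['K'],[uv[0],uv[1],1]);o=E[:3,3]
    return o+d*(z-o[2])/d[2]
def crop(im,u,v,w,h,s):
    return cv2.resize(im[v:v+h,u:u+w,::-1],None,fx=s,fy=s,interpolation=cv2.INTER_CUBIC)
E
python3 - <<'E'
from h import *
im=imaging.read_camera('top')
a=crop(im,140,240,66,60,6);b=crop(im,314,175,66,60,6);
i2=imaging.read_camera('scene')
c=crop(i2,150,275,100,75,4);d=crop(i2,295,155,98,75,4)
c=c[:300,:396];d=cv2.resize(d,(396,300))
c=cv2.resize(c,(396,300))
a=a[:300];b=b[:300]
cv2.imwrite('pics/c1.png',np.vstack([np.hstack([a,b]),np.hstack([c,d])]))
for n,uv,z in[('spindle tip',(172,268),93),('tray',(261.5,217),14),('block',(333,199),38),('post',(369,206),48)]:
    print(n,p2w('top',uv,z).round(1))
E
```

```text
spindle tip [454.8 324.4  93. ]
tray [602.2 102.3  14. ]
block [653.5 -94.8  38. ]
post [ 634.5 -191.7   48. ]
```

View pics/c1.png

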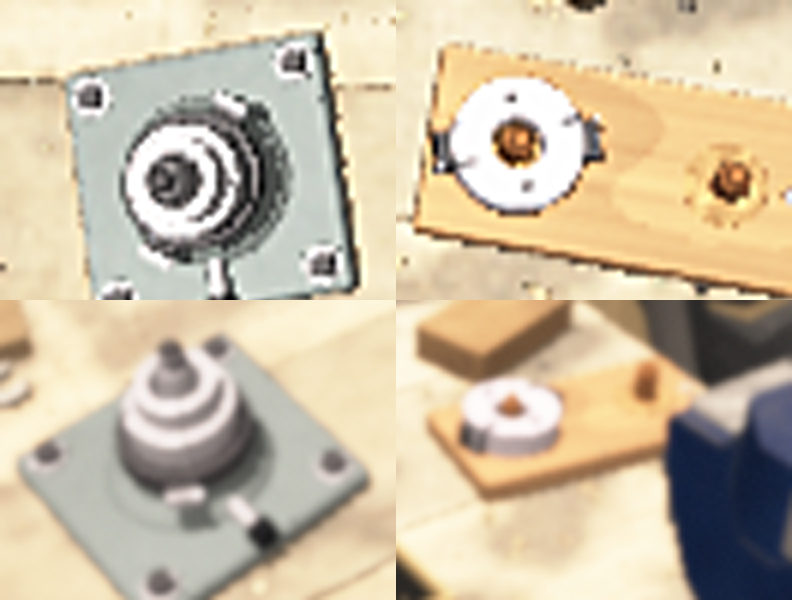

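```bash
python3 - <<'E'
from h import *
from scipy.optimize import least_squares
def tri(uvt,uvs,z):
    f=lambda p:np.r_[w2p('top',[p[0],p[1],z])[0]-uvt,w2p('scene',[p[0],p[1],z])[0]-uvs]
    r=least_squares(f,[500,0]);return r.x.round(1),r.fun.round(1)
print('tip',tri((168.7,270),(193.4,286.2),93))
print('post',tri((370.2,205),(357.1,171.5),48))
print('blockpost',tri((334.2,198.8),(324,181.2),48))
print('top only',[p2w('top',u,z)[:2].round(1) for u,z in [((168.7,270),93),((370.2,205),48),((334.2,198.8),48)]])
for u in[(151.7,253.3),(193.7,245.8),(199.5,287.5)]:print('corner',p2w('top',u,12).round(1))
for u in[(155,315.8),(242.9,316.3),(204.3,283.8)]:print('cornerS',p2w('scene',u,12).round(1))
print('wings',p2w('top',(178.7,257),38),p2w('top',(166,282),38), 'scene',p2w('scene',(150+185/3.96,275+195/4),38))
print('knives',p2w('top',(314+44/6,175+150/6),34),p2w('top',(314+198/6,175+141/6),34))
# overlay groover model to compare
im=imaging.read_camera('top');i2=imaging.read_camera('scene')
g=lambda I,u,v,w,h:cv2.resize(I[v:v+h,u:u+w,::-1],(w*8,h*8),interpolation=cv2.INTER_CUBIC)
cv2.imwrite('pics/c2.png',np.hstack([g(im,150,245,48,50),g(i2,165,275,50,50)]))
# tray
for u in[(233.5,196.5),(291,196),(289,239),(231,238)]:print('tray',p2w('top',u,14).round(1))
E
```

```text
tip (array([447.7, 334. ]), array([-0.6,  0.7,  0.1, -0.9]))
post (array([ 635.8, -195.4]), array([ 0.2,  0.6, -0.4, -0.6]))
blockpost (array([648.8, -96.7]), array([-0. ,  1.3, -0.6, -1.7]))
top only [array([449.6, 332.6]), array([ 637.4, -195. ]), array([652.4, -96.8])]
corner [494.1 404.1  12. ]
corner [517.5 288.6  12. ]
corner [404.  266.6  12. ]
cornerS [488.3 403.7  12. ]
cornerS [402.4 265.7  12. ]
cornerS [513.3 294.5  12. ]
wings [484.83972745 322.21145886  38.        ] [417.4727177  352.37845826  38.        ] scene [411.74276867 349.86717102  38.        ]
knives [650.72328075 -62.99898588  34.        ] [ 656.5207033  -134.05871694   34.        ]
tray [658.8 183.1  14. ]
tray [663.8  20.7  14. ]
tray [542.2  24.1  14. ]
tray [541.3 185.5  14. ]
```

View pics/c2.png

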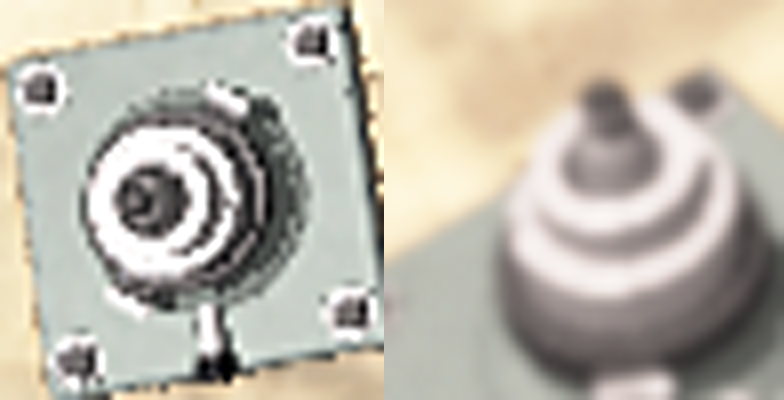

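Request:
{"name": "apply_moves", "arguments": {
  "motion": [
    [0.8,0,0,-0.006,-0.1085],
    [0.8,0,0,-0.006,-0.1085],
    [0.8,0,0,-0.006,-0.1085],
    [0.8,0,0,-0.006,-0.1085],
    [0.8,0,0,-0.006,-0.1085],
    [0.8,0,0,-0.006,-0.1085],
    [0.8,0,0,-0.006,-0.1085],
    [0.8,0,0,-0.006,-0.1085],
    [0.8,0,0,-0.006,-0.1085],
    [0.8,0,0,-0.006,-0.1085],
    [0.8,0,0,-0.006,-0.1085],
    [0.8,0,0,-0.006,-0.1085],
    [0.8,-0.023,-0.03,0,0],
    [0.8,-0.023,-0.03,0,0],
    [0.8,-0.023,-0.03,0,0],
    [0.8,-0.023,-0.03,0,0],
    [0.8,-0.023,-0.03,0,0],
    [0.8,-0.023,-0.03,0,0],
    [0.8,-0.023,-0.03,0,0],
    [0.8,-0.023,-0.03,0,0]
  ],
  "newtons": 50
}}

```text
time: 1.97
ee_pos: [400.6, -393.0, 281.5]
tcp_rot: [0.707, -0.707, 0.0, -0.0]
wrist_force: [-0.5, -0.3, -0.4]
finger_gap: 68.4
grasp_force: 0.0
```

Request:
{"name": "apply_moves", "arguments": {
  "motion": [
    [0.72,-0.037,-0.016,0,0],
    [0.72,-0.037,-0.016,0,0],
    [0.72,-0.037,-0.016,0,0],
    [0.72,-0.037,-0.016,0,0],
    [0.72,-0.037,-0.016,0,0],
    [0.72,-0.037,-0.016,0,0],
    [0.72,-0.037,-0.016,0,0],
    [0.72,-0.037,-0.016,0,0],
    [0.72,-0.037,-0.016,0,0],
    [0.72,-0.037,-0.016,0,0],
    [0.72,-0.036,0,0.02,0],
    [0.72,-0.036,0,0.02,0],
    [0.72,-0.036,0,0.02,0],
    [0.72,-0.036,0,0.02,0],
    [0.72,-0.036,0,0.02,0],
    [0.72,-0.036,0,0.02,0],
    [0.72,-0.036,0,0.02,0],
    [0.72,0,0,0.03,0],
    [0.72,0,0,0.03,0],
    [0.72,0,0,0.03,0]
  ]
}}

```text
time: 3.63
ee_pos: [559.0, 228.4, 49.8]
tcp_rot: [0.708, -0.707, -0.0, -0.0]
wrist_force: [0.1, -0.4, 0.9]
finger_gap: 61.6
grasp_force: 0.0
```

Request:
{"name": "apply_moves", "arguments": {
  "motion": [
    [0.72,0,0,0.016,0],
    [0.72,0,0,0.012,0],
    [0.72,0,0,0.004,0],
    [0.72,0,0,0.001,0],
    [0.72,0,0,0.001,0],
    [0.72,0,0,0.001,0],
    [0.72,0,0,0,0]
  ]
}}

```text
time: 4.22
ee_pos: [559.9, 228.0, 17.5]
tcp_rot: [-0.707, 0.707, -0.0, 0.001]
wrist_force: [-0.1, -0.2, 1.1]
finger_gap: 61.7
grasp_force: 0.0
```

Request:
{"name": "apply_moves", "arguments": {
  "motion": [
    [0.72,0,0,0.001,0],
    [0.72,0,0,0.001,0],
    [0.72,0,0,0.001,0],
    [0.72,0,0,0,0]
  ]
}}

```text
time: 4.55
ee_pos: [559.3, 227.5, 13.1]
tcp_rot: [-0.707, 0.707, 0.0, -0.0]
wrist_force: [-0.2, 0.4, -0.9]
finger_gap: 61.5
grasp_force: 0.0
```

Request:
{"name": "apply_moves", "arguments": {
  "motion": [
    [0.72,0,0,0.001,0],
    [0.72,0,0,0.001,0],
    [0.72,0,0,0,0]
  ]
}}

```text
time: 4.8
ee_pos: [559.2, 227.5, 11.0]
tcp_rot: [-0.707, 0.707, 0.0, -0.0]
wrist_force: [-0.1, -0.5, -0.0]
finger_gap: 61.5
grasp_force: 0.0
```

Request:
{"name": "apply_moves", "arguments": {
  "motion": [
    [0.72,0,0,0.001,0],
    [0.72,0,0,0.001,0],
    [0.72,0,0,0,0]
  ]
}}

```text
time: 5.05
ee_pos: [559.2, 227.5, 9.0]
tcp_rot: [-0.707, 0.707, 0.0, -0.0]
wrist_force: [-0.7, 0.4, 0.9]
finger_gap: 61.7
grasp_force: 0.0
```

Request:
{"name": "apply_moves", "arguments": {
  "motion": [
    [0.72,0,0,0.001,0],
    [0.72,0,0,0.001,0],
    [0.72,0,0,0,0]
  ]
}}

```text
time: 5.3
ee_pos: [559.2, 227.5, 7.0]
tcp_rot: [-0.707, 0.707, 0.0, -0.0]
wrist_force: [-0.6, 0.6, -1.0]
finger_gap: 61.6
grasp_force: 0.0
```

Request:
{"name": "apply_moves", "arguments": {
  "motion": [
    [0.72,0,0,0.001,0],
    [0.72,0,0,0.001,0],
    [0.72,0,0,0,0]
  ]
}}

```text
time: 5.55
ee_pos: [559.2, 227.5, 5.0]
tcp_rot: [-0.707, 0.707, 0.0, -0.0]
wrist_force: [0.4, -0.1, 0.7]
finger_gap: 61.3
grasp_force: 0.0
```

Request:
{"name": "apply_moves", "arguments": {
  "motion": [
    [0.72,0,0,0.001,0],
    [0.72,0,0,0.001,0],
    [0.72,0,0,0,0]
  ]
}}

```text
time: 5.8
ee_pos: [559.2, 227.5, 3.0]
tcp_rot: [-0.707, 0.707, 0.0, -0.0]
wrist_force: [0.0, 0.4, -0.4]
finger_gap: 61.6
grasp_force: 0.0
```

```bash
python3 - <<'E'
from h import *
im=imaging.read_camera('scene');p=w2p('scene',[[559,227.5,3],[559+31,227.5,0],[559-31,227.5,0]]);print(p.round(1))
u,v=p[0].astype(int);cv2.imwrite('pics/tip.png',crop(im,u-60,v-70,120,100,6))
print(u-60,v-70)
E
```

```text
[[225.1 260.6]
 [219.  253.1]
 [231.6 270.6]]
165 190
```

View pics/tip.png

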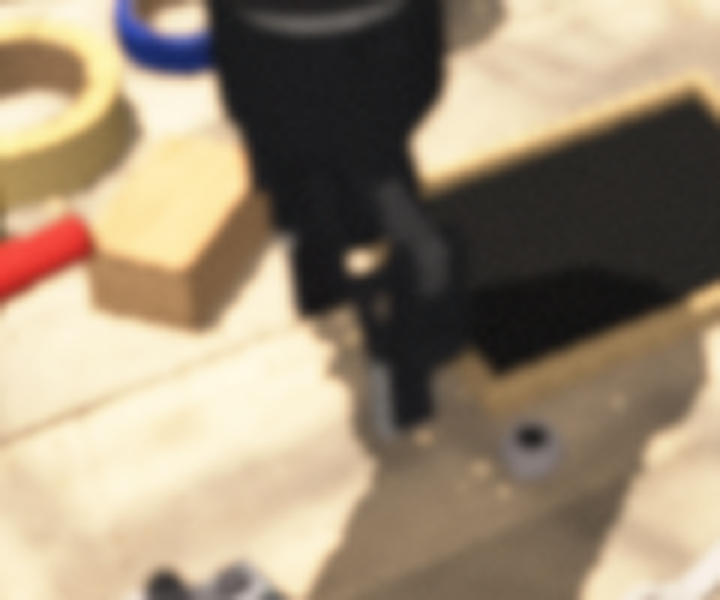

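Request:
{"name": "apply_moves", "arguments": {
  "motion": [
    [0.72,0,0,0.001,0],
    [0.72,0,0,0.001,0],
    [0.72,0,0,0,0]
  ]
}}

```text
time: 6.1
ee_pos: [559.2, 227.5, 1.0]
tcp_rot: [-0.707, 0.707, 0.0, -0.0]
wrist_force: [-0.1, -0.3, -0.1]
finger_gap: 61.6
grasp_force: 0.0
```

Request:
{"name": "apply_moves", "arguments": {
  "motion": [
    [0.72,0,0,0.001,0],
    [0.72,0,0,0.001,0],
    [0.72,0,0,0,0]
  ]
}}

```text
time: 6.35
ee_pos: [559.2, 227.5, -1.0]
tcp_rot: [-0.707, 0.707, 0.0, -0.0]
wrist_force: [-0.1, -1.0, -0.1]
finger_gap: 61.3
grasp_force: 0.0
```

Request:
{"name": "apply_moves", "arguments": {
  "motion": [
    [0.72,0,0,0.001,0],
    [0.72,0,0,0.001,0],
    [0.72,0,0,0,0]
  ]
}}

```text
time: 6.6
ee_pos: [559.2, 227.5, -3.0]
tcp_rot: [-0.707, 0.707, 0.0, -0.0]
wrist_force: [-0.3, 0.7, -1.0]
finger_gap: 61.6
grasp_force: 0.0
```

Request:
{"name": "apply_moves", "arguments": {
  "motion": [
    [0.72,0,0,0.001,0],
    [0.72,0,0,0.001,0],
    [0.72,0,0,0.001,0],
    [0.72,0,0,0,0]
  ]
}}

```text
time: 6.93
ee_pos: [559.2, 227.5, -6.0]
tcp_rot: [-0.707, 0.707, 0.0, -0.0]
wrist_force: [1.2, 0.1, -0.4]
finger_gap: 61.6
grasp_force: 0.0
```

Request:
{"name": "apply_moves", "arguments": {
  "motion": [
    [0.72,0,0,0.001,0],
    [0.72,0,0,0.001,0],
    [0.72,0,0,0.001,0],
    [0.72,0,0,0,0]
  ]
}}

```text
time: 7.27
ee_pos: [559.2, 227.5, -9.0]
tcp_rot: [-0.707, 0.707, 0.0, -0.0]
wrist_force: [-0.4, -0.2, 0.5]
finger_gap: 61.7
grasp_force: 0.0
```

Request:
{"name": "apply_moves", "arguments": {
  "motion": [
    [0.72,0,0,0.001,0],
    [0.72,0,0,0.001,0],
    [0.72,0,0,0.001,0],
    [0.72,0,0,0,0]
  ]
}}

```text
time: 7.6
ee_pos: [559.2, 227.5, -12.0]
tcp_rot: [-0.707, 0.707, 0.0, -0.0]
wrist_force: [0.5, 0.0, -0.2]
finger_gap: 61.6
grasp_force: 0.0
```

```bash
python3 - <<'E'
from h import *
im=imaging.read_camera('scene')
cv2.imwrite('pics/tip2.png',np.hstack([crop(im,195,225,60,60,6),crop(imaging.read_camera('top'),180,190,60,60,6)]))
print(w2p('top',[[528,227.5,0],[590,227.5,0],[559,227.5,60],[559,227.5,200]]).round(1))
s=telemetry.observe();print(s['q'],s['ee_pos'])
E
```

```text
[[216.5 242.8]
 [217.5 220.9]
 [213.6 229.7]
 [204.3 223.7]]
[ 7.17815154e-01  1.36711780e-01 -2.20846313e-01 -1.08512176e-04
 -1.21331219e+00 -7.17752283e-01] [559.31833161 227.58055438 -11.73452143]
```

View pics/tip2.png

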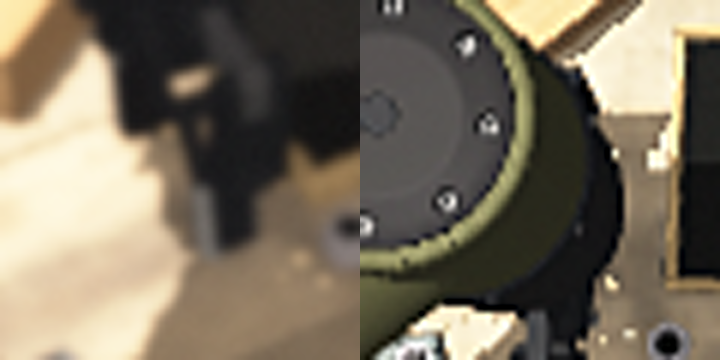

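Request:
{"name": "apply_moves", "arguments": {
  "motion": [
    [0.72,0,0,0.001,0],
    [0.72,0,0,0.001,0],
    [0.72,0,0,0.001,0],
    [0.72,0,0,0,0]
  ]
}}

```text
time: 8.03
ee_pos: [559.2, 227.5, -15.0]
tcp_rot: [-0.707, 0.707, 0.0, -0.0]
wrist_force: [0.4, 0.5, -0.4]
finger_gap: 61.7
grasp_force: 0.0
```

Request:
{"name": "apply_moves", "arguments": {
  "motion": [
    [0.72,0,0,0.001,0],
    [0.72,0,0,0.001,0],
    [0.72,0,0,0,0]
  ]
}}

```text
time: 8.28
ee_pos: [559.2, 227.5, -17.0]
tcp_rot: [-0.707, 0.707, 0.0, -0.0]
wrist_force: [-0.3, -0.5, -0.4]
finger_gap: 61.4
grasp_force: 0.0
```

Request:
{"name": "apply_moves", "arguments": {
  "motion": [
    [0.72,0,0,0.001,0],
    [0.72,0,0,0.001,0],
    [0.72,0,0,0,0]
  ]
}}

```text
time: 8.53
ee_pos: [559.2, 227.5, -19.0]
tcp_rot: [-0.707, 0.707, 0.0, -0.0]
wrist_force: [0.3, 0.2, 0.2]
finger_gap: 61.6
grasp_force: 0.0
```

Request:
{"name": "apply_moves", "arguments": {
  "motion": [
    [0.72,0,0,0.001,0],
    [0.72,0,0,0.001,0],
    [0.72,0,0,0,0]
  ]
}}

```text
time: 8.78
ee_pos: [559.2, 227.5, -21.0]
tcp_rot: [-0.707, 0.707, 0.0, -0.0]
wrist_force: [-0.6, 0.0, 0.0]
finger_gap: 61.1
grasp_force: 0.0
```

Request:
{"name": "apply_moves", "arguments": {
  "motion": [
    [0.72,0,0,0.001,0],
    [0.72,0,0,0.001,0],
    [0.72,0,0,0,0]
  ]
}}

```text
time: 9.03
ee_pos: [559.2, 227.5, -23.0]
tcp_rot: [-0.707, 0.707, 0.0, -0.0]
wrist_force: [0.1, 0.3, 0.4]
finger_gap: 61.3
grasp_force: 0.0
```

Request:
{"name": "apply_moves", "arguments": {
  "motion": [
    [0.72,0,0,0.001,0],
    [0.72,0,0,0.001,0],
    [0.72,0,0,0,0]
  ]
}}

```text
time: 9.28
ee_pos: [559.2, 227.5, -25.0]
tcp_rot: [-0.707, 0.707, 0.0, -0.0]
wrist_force: [0.5, 0.2, 0.5]
finger_gap: 61.7
grasp_force: 0.0
```

```bash
python3 - <<'E'
from h import *
im=imaging.read_camera('scene')
a=crop(im,190,215,70,70,8)
for z in (0,10,20,40):
    q=(w2p('scene',[[528,227.5,z],[590,227.5,z]])-[190,215])*8;print(z,q.round(0).tolist())
cv2.imwrite('pics/tip3.png',a)
E
```

```text
0 [[333.0, 445.0], [232.0, 305.0]]
10 [[330.0, 418.0], [229.0, 278.0]]
20 [[327.0, 391.0], [226.0, 251.0]]
40 [[322.0, 335.0], [219.0, 197.0]]
```

View pics/tip3.png

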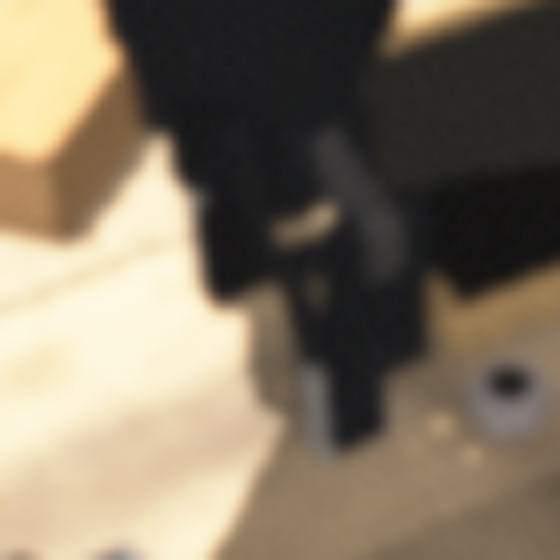

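Request:
{"name": "apply_moves", "arguments": {
  "motion": [
    [0.72,0,0,0.001,0],
    [0.72,0,0,0,0]
  ]
}}

```text
time: 9.5
ee_pos: [559.3, 227.6, -25.9]
tcp_rot: [-0.707, 0.707, 0.0, -0.0]
wrist_force: [0.8, -0.3, 0.6]
finger_gap: 61.8
grasp_force: 0.0
```

Request:
{"name": "apply_moves", "arguments": {
  "motion": [
    [0.72,0,0,0.001,0],
    [0.72,0,0,0,0]
  ]
}}

```text
time: 9.67
ee_pos: [559.2, 227.5, -26.9]
tcp_rot: [-0.707, 0.707, 0.0, -0.0]
wrist_force: [0.1, -0.2, -0.9]
finger_gap: 61.6
grasp_force: 0.0
```

Request:
{"name": "apply_moves", "arguments": {
  "motion": [
    [0.72,0,0,0.001,0],
    [0.72,0,0,0,0]
  ]
}}

```text
time: 9.83
ee_pos: [559.5, 227.6, -27.3]
tcp_rot: [0.707, -0.707, 0.0, -0.0]
wrist_force: [-1.6, -0.2, 2.5]
finger_gap: 61.3
grasp_force: 1.5
```

Request:
{"name": "apply_moves", "arguments": {
  "motion": [
    [0.72,0,0,-0.035,0],
    [0.72,0,0,-0.035,0],
    [0.72,0,0,-0.035,0],
    [0.72,0,0,-0.025,0],
    [0.72,-0.0213,0.0224,0,0],
    [0.72,-0.0213,0.0224,0,0],
    [0.72,-0.0213,0.0224,0,0],
    [0.72,-0.0213,0.0224,0,0],
    [0.72,-0.0213,0.0224,0,0],
    [0.72,0,0,0,0],
    [0.72,0,0,0,0]
  ]
}}

```text
time: 10.75
ee_pos: [446.4, 335.2, 102.4]
tcp_rot: [0.708, -0.706, -0.0, -0.0]
wrist_force: [0.6, -0.7, -0.7]
finger_gap: 61.7
grasp_force: 0.0
```

```bash
python3 - <<'E'
from h import *
s=telemetry.observe();print(s['ee_pos'])
im=imaging.read_camera('scene');t=imaging.read_camera('top')
a=cv2.resize(crop(im,140,215,110,110,4),(400,400));b=cv2.resize(crop(t,120,220,100,100,4),(400,400))
cv2.imwrite('pics/g1.png',np.hstack([a,b]))
E
```

```text
[446.40445662 335.16401561 102.44241263]
```

View pics/g1.png

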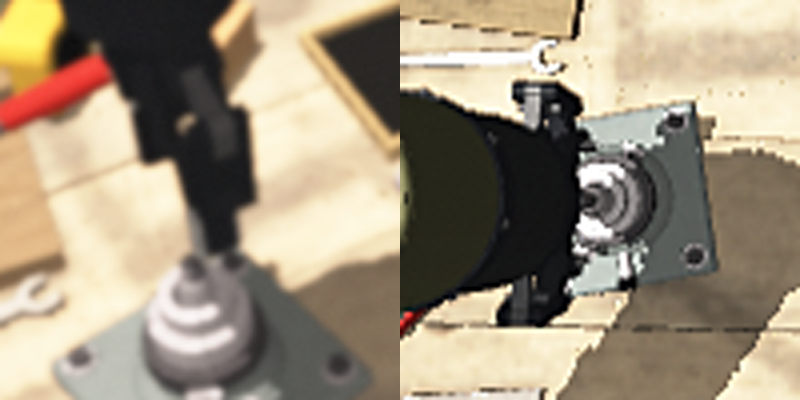

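Request:
{"name": "apply_moves", "arguments": {
  "motion": [
    [0.72,0,0,0.02,0],
    [0.72,0,0,0.02,0],
    [0.72,0,0,0.015,0],
    [0.72,0,0,0.01,0],
    [0.72,0,0,0.003,0],
    [0.72,0,0,0,0],
    [0.65,0,0,0,0],
    [0.6,0,0,0,0],
    [0.55,0,0,0,0],
    [0.5,0,0,0,0],
    [0.45,0,0,0,0],
    [0.43,0,0,0,0],
    [0.41,0,0,0,0],
    [0.39,0,0,0,0],
    [0.37,0,0,0,0],
    [0.35,0,0,0,0],
    [0.35,0,0,0,0]
  ],
  "newtons": 25
}}

```text
time: 12.27
ee_pos: [447.8, 334.4, 35.2]
tcp_rot: [0.707, -0.707, 0.0, -0.001]
wrist_force: [-0.5, -0.5, 5.7]
finger_gap: 35.2
grasp_force: 24.7
```

```bash
python3 - <<'E'
from h import *
s=telemetry.observe();print(s['ee_pos'],s['finger_gap'],s['wrist_force'],s['grasp_force'],s['torque'])
im=imaging.read_camera('scene');t=imaging.read_camera('top')
a=cv2.resize(crop(im,160,245,70,70,4),(400,400));b=cv2.resize(crop(t,135,240,60,60,4),(400,400))
cv2.imwrite('pics/g2.png',np.hstack([a,b]))
E
```

```text
[447.75272088 334.38102211  35.17002302] 35.16202727338182 [-0.48046703 -0.4889803   5.66986428] 24.66746410354972 [-0.09009651  0.05261638 -0.04287802]
```

View pics/g2.png

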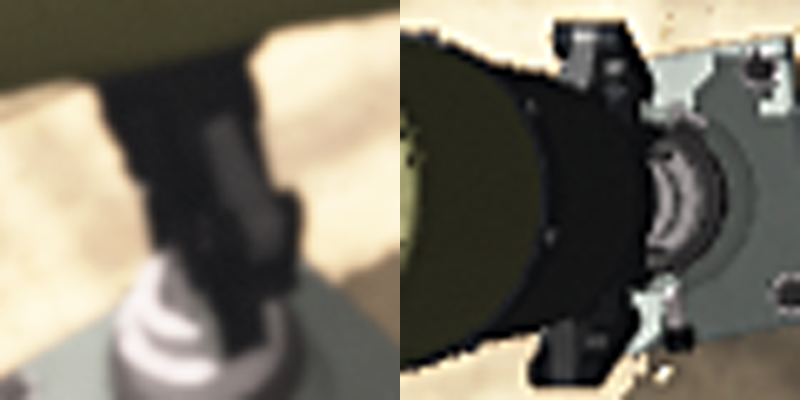

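Request:
{"name": "apply_moves", "arguments": {
  "motion": [
    [0.35,0,0,-0.001,0],
    [0.35,0,0,-0.001,0],
    [0.3,0,0,0,0],
    [0.3,0,0,0,0],
    [0.3,0,0,0,0]
  ],
  "newtons": 40
}}

```text
time: 12.78
ee_pos: [447.0, 333.8, 35.6]
tcp_rot: [-0.707, 0.707, 0.0, -0.001]
wrist_force: [0.7, -0.8, -1.0]
finger_gap: 34.3
grasp_force: 39.9
```

Request:
{"name": "apply_moves", "arguments": {
  "motion": [
    [0.3,0,0,-0.01,0],
    [0.3,0,0,-0.015,0],
    [0.3,0,0,-0.02,0],
    [0.3,0,0,-0.015,0],
    [0.3,0.0271,-0.0154,0,0],
    [0.3,0.0271,-0.0154,0,0],
    [0.3,0.0271,-0.0154,0,0],
    [0.3,0.0271,-0.0154,0,0],
    [0.3,0.0271,-0.0154,0,0],
    [0.3,0.0271,-0.0154,0,0],
    [0.3,0.0271,-0.0154,0,0],
    [0.3,0.0271,-0.0154,0,0],
    [0.3,0.0271,-0.0154,0,0],
    [0.3,0.0271,-0.0154,0,0],
    [0.3,0,0,0.025,0],
    [0.3,0,0,0.025,0],
    [0.3,0,0,0.025,0],
    [0.3,0,0,0.02,0],
    [0.3,0,0,0.005,0],
    [0.3,0,0,0,0]
  ]
}}

```text
time: 14.45
ee_pos: [600.3, 62.7, -5.0]
tcp_rot: [-0.707, 0.707, 0.001, -0.001]
wrist_force: [-1.2, 0.2, -0.4]
finger_gap: 34.9
grasp_force: 40.3
```

Request:
{"name": "apply_moves", "arguments": {
  "motion": [
    [0.3,0,0,0.005,0],
    [0.3,0,0,0.003,0],
    [0.3,0,0,0.001,0],
    [0.3,0,0,0,0]
  ]
}}

```text
time: 14.78
ee_pos: [601.7, 63.3, -12.0]
tcp_rot: [0.707, -0.707, 0.0, -0.0]
wrist_force: [-0.3, -0.1, -1.1]
finger_gap: 34.3
grasp_force: 40.3
```

Request:
{"name": "apply_moves", "arguments": {
  "motion": [
    [0.3,0,0,0.001,0],
    [0.3,0,0,0,0]
  ]
}}

```text
time: 14.95
ee_pos: [601.5, 63.2, -13.3]
tcp_rot: [0.707, -0.707, 0.0, -0.0]
wrist_force: [-0.5, -0.3, -1.4]
finger_gap: 34.3
grasp_force: 40.3
```

Request:
{"name": "apply_moves", "arguments": {
  "motion": [
    [0.3,0,0,0.001,0],
    [0.3,0,0,0,0]
  ]
}}

```text
time: 15.12
ee_pos: [601.3, 63.1, -14.7]
tcp_rot: [-0.707, 0.707, 0.0, 0.0]
wrist_force: [0.4, 0.4, -0.6]
finger_gap: 34.7
grasp_force: 40.3
```

Request:
{"name": "apply_moves", "arguments": {
  "motion": [
    [0.3,0,0,0.001,0],
    [0.3,0,0,0,0]
  ]
}}

```text
time: 15.28
ee_pos: [601.5, 63.1, -15.6]
tcp_rot: [0.707, -0.707, 0.0, -0.0]
wrist_force: [0.0, -0.2, 0.1]
finger_gap: 34.6
grasp_force: 40.4
```

Request:
{"name": "apply_moves", "arguments": {
  "motion": [
    [0.3,0,0,0.001,0],
    [0.3,0,0,0,0]
  ]
}}

```text
time: 15.45
ee_pos: [601.5, 63.1, -15.7]
tcp_rot: [0.707, -0.707, 0.0, -0.0]
wrist_force: [-3.8, -0.4, 4.8]
finger_gap: 34.1
grasp_force: 40.8
```

Request:
{"name": "apply_moves", "arguments": {
  "motion": [
    [0.45,0,0,0,0],
    [0.5,0,0,0,0],
    [0.55,0,0,0,0],
    [0.55,0,0,-0.01,0],
    [0.6,0,0,-0.03,0],
    [0.75,0,0,-0.035,0],
    [0.75,0,0,-0.035,0],
    [0.75,-0.0271,0.0154,0,0],
    [0.75,-0.0271,0.0154,0,0],
    [0.75,-0.0271,0.0154,0,0],
    [0.75,-0.0271,0.0154,0,0],
    [0.75,-0.0271,0.0154,0,0],
    [0.75,-0.0271,0.0154,0,0],
    [0.75,-0.0271,0.0154,0,0],
    [0.75,-0.0271,0.0154,0,0],
    [0.75,-0.0271,0.0154,0,0],
    [0.75,-0.0271,0.0154,0,0],
    [0.75,0,0,0,0],
    [0.75,0,0,0,0]
  ]
}}

```text
time: 17.03
ee_pos: [446.7, 335.3, 94.0]
tcp_rot: [0.708, -0.706, -0.0, -0.0]
wrist_force: [-0.3, 0.1, -0.4]
finger_gap: 64.0
grasp_force: 0.0
```

Request:
{"name": "apply_moves", "arguments": {
  "motion": [
    [0.75,0,0,0.02,0],
    [0.75,0,0,0.02,0],
    [0.75,0,0,0.02,0],
    [0.75,0,0,0.012,0],
    [0.75,0,0,0.003,0],
    [0.75,0,0,0,0],
    [0.7,0,0,0,0],
    [0.65,0,0,0,0],
    [0.6,0,0,0,0],
    [0.57,0,0,0,0],
    [0.54,0,0,0,0],
    [0.51,0,0,0,0],
    [0.45,0,0,0,0],
    [0.45,0,0,0,0],
    [0.45,0,0,0,0]
  ],
  "newtons": 40
}}

```text
time: 18.28
ee_pos: [448.1, 334.7, 20.0]
tcp_rot: [0.707, -0.707, 0.0, -0.001]
wrist_force: [-0.4, -1.5, 5.0]
finger_gap: 46.5
grasp_force: 40.2
```

Request:
{"name": "apply_moves", "arguments": {
  "motion": [
    [0.45,0,0,-0.002,0],
    [0.45,0,0,-0.013,0],
    [0.45,0,0,-0.02,0],
    [0.45,0,0,-0.02,0],
    [0.45,0,0,-0.02,0],
    [0.45,0.0242,-0.0192,0,0],
    [0.45,0.0242,-0.0192,0,0],
    [0.45,0.0242,-0.0192,0,0],
    [0.45,0.0242,-0.0192,0,0],
    [0.45,0.0242,-0.0192,0,0],
    [0.45,0.0242,-0.0192,0,0],
    [0.45,0.0242,-0.0192,0,0],
    [0.45,0.0242,-0.0192,0,0],
    [0.45,0,0,0.025,0],
    [0.45,0,0,0.03,0],
    [0.45,0,0,0.025,0],
    [0.45,0,0,0.015,0],
    [0.45,0,0,0.005,0],
    [0.45,0,0,0,0],
    [0.45,0,0,0,0]
  ]
}}

```text
time: 19.95
ee_pos: [601.5, 140.7, -5.4]
tcp_rot: [0.707, -0.707, 0.0, -0.0]
wrist_force: [0.6, 0.1, -1.0]
finger_gap: 45.7
grasp_force: 43.2
```

Request:
{"name": "apply_moves", "arguments": {
  "motion": [
    [0.45,0,0,0.005,0],
    [0.45,0,0,0.002,0],
    [0.45,0,0,0.001,0],
    [0.45,0,0,0,0]
  ]
}}

```text
time: 20.28
ee_pos: [601.0, 140.6, -14.5]
tcp_rot: [-0.707, 0.707, 0.0, 0.0]
wrist_force: [-0.3, -0.5, -1.0]
finger_gap: 46.3
grasp_force: 43.2
```

Request:
{"name": "apply_moves", "arguments": {
  "motion": [
    [0.45,0,0,0.001,0],
    [0.45,0,0,0,0]
  ]
}}

```text
time: 20.45
ee_pos: [601.2, 140.6, -14.9]
tcp_rot: [0.707, -0.707, 0.0, -0.0]
wrist_force: [-1.9, -0.9, 1.8]
finger_gap: 46.0
grasp_force: 43.6
```

Request:
{"name": "apply_moves", "arguments": {
  "motion": [
    [0.45,0,0,0.001,0],
    [0.45,0,0,0,0]
  ]
}}

```text
time: 20.62
ee_pos: [601.3, 140.6, -15.0]
tcp_rot: [0.707, -0.707, 0.0, -0.0]
wrist_force: [-5.0, -0.5, 6.8]
finger_gap: 45.9
grasp_force: 44.1
```

Request:
{"name": "apply_moves", "arguments": {
  "motion": [
    [0.55,0,0,0,0],
    [0.62,0,0,0,0],
    [0.67,0,0,0,0],
    [0.67,0,0,-0.01,0],
    [0.67,0,0,-0.03,0],
    [0.8,0,0,-0.035,0],
    [0.9,0,0,-0.035,0],
    [0.9,-0.0242,0.0192,0,0],
    [0.9,-0.0242,0.0192,0,0],
    [0.9,-0.0242,0.0192,0,0],
    [0.9,-0.0242,0.0192,0,0],
    [0.9,-0.0242,0.0192,0,0],
    [0.9,-0.0242,0.0192,0,0],
    [0.9,-0.0242,0.0192,0,0],
    [0.9,-0.0242,0.0192,0,0],
    [0.9,0,0,0,-0.116],
    [0.9,0,0,0,-0.116],
    [0.9,0,0,0,-0.116],
    [0.9,0,0,0,-0.116],
    [0.9,0,0,0,-0.116]
  ]
}}

```text
time: 22.28
ee_pos: [447.4, 334.3, 94.1]
tcp_rot: [0.881, -0.473, 0.0, -0.0]
wrist_force: [-0.6, -0.4, -0.2]
finger_gap: 76.7
grasp_force: 0.0
```

```bash
python3 - <<'E'
from h import *
im=imaging.read_camera('scene');t=imaging.read_camera('top')
a=crop(im,155,270,90,75,6)[:400,:400];b=crop(t,228,190,66,66,6)[:400,:396]
a=cv2.resize(crop(im,150,270,100,80,4),(500,400));b=cv2.resize(crop(t,228,192,68,50,4),(300,220));b=np.vstack([b,0*b])[:400]
cv2.imwrite('pics/g3.png',np.hstack([a,b]))
E
```

```text
(no output)
```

View pics/g3.png

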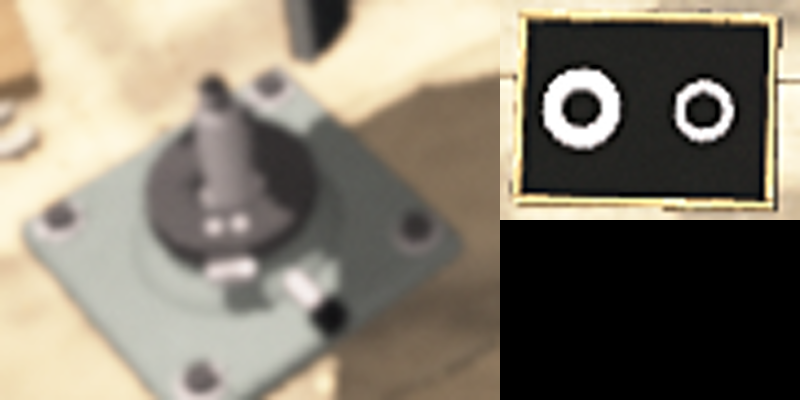

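Request:
{"name": "apply_moves", "arguments": {
  "motion": [
    [0.9,0,0,0,-0.116],
    [0.9,0,0,0,-0.116],
    [0.9,0,0,0,-0.116],
    [0.9,0,0,0,-0.116],
    [0.9,0,0,0,-0.116],
    [0.9,0,0,0.02,0],
    [0.9,0,0,0.02,0],
    [0.9,0,0,0.02,0],
    [0.9,0,0,0.015,0],
    [0.9,0,0,0.006,0],
    [0.9,0,0,0.002,0],
    [0.9,0,0,0,0],
    [0.9,0,0,0,0]
  ]
}}

```text
time: 23.47
ee_pos: [448.0, 334.6, 11.7]
tcp_rot: [0.979, -0.204, 0.001, -0.001]
wrist_force: [-0.0, -0.3, 0.7]
finger_gap: 76.8
grasp_force: 0.0
```

Request:
{"name": "apply_moves", "arguments": {
  "motion": [
    [0.9,0,0,0.004,0],
    [0.9,0,0,0.002,0],
    [0.9,0,0,0.001,0],
    [0.9,0,0,0,0]
  ]
}}

```text
time: 23.8
ee_pos: [447.3, 334.0, 3.2]
tcp_rot: [0.979, -0.204, -0.0, 0.0]
wrist_force: [0.2, 1.2, -0.0]
finger_gap: 77.0
grasp_force: 0.0
```

Request:
{"name": "apply_moves", "arguments": {
  "motion": [
    [0.85,0,0,0.0007,0],
    [0.8,0,0,0,0],
    [0.77,0,0,0,0],
    [0.74,0,0,0,0],
    [0.71,0,0,0,0],
    [0.68,0,0,0,0],
    [0.65,0,0,0,0],
    [0.6,0,0,0,0],
    [0.6,0,0,0,0]
  ],
  "newtons": 40
}}

```text
time: 24.55
ee_pos: [448.5, 336.2, 4.7]
tcp_rot: [0.979, -0.204, 0.001, -0.003]
wrist_force: [0.4, 4.9, 5.2]
finger_gap: 58.9
grasp_force: 41.7
```

```bash
python3 - <<'E'
from h import *
for z in(0,80,120,160):print(z,[p2w('top',u,z)[:2].round(0).tolist() for u in((327,258),(365,258),(312,285),(307,152),(255,147),(360,160))])
for z in(80,120,160):print(z,p2w('scene',(362,190),z)[:2].round(),p2w('scene',(400,165),z)[:2].round())
E
```

```text
0 [[493.0, -83.0], [495.0, -189.0], [417.0, -42.0], [797.0, -24.0], [809.0, 128.0], [777.0, -177.0]]
80 [[490.0, -74.0], [492.0, -173.0], [420.0, -36.0], [774.0, -19.0], [785.0, 122.0], [754.0, -162.0]]
120 [[488.0, -70.0], [491.0, -165.0], [421.0, -33.0], [762.0, -16.0], [772.0, 120.0], [743.0, -154.0]]
160 [[487.0, -65.0], [489.0, -156.0], [422.0, -30.0], [750.0, -14.0], [760.0, 117.0], [732.0, -146.0]]
80 [ 529. -117.] [ 563. -272.]
120 [488. -76.] [ 520. -220.]
160 [447. -35.] [ 476. -167.]
```

Request:
{"name": "apply_moves", "arguments": {
  "motion": [
    [0.6,0,0,-0.002,0],
    [0.6,0,0,-0.004,0],
    [0.6,0,0,-0.014,0],
    [0.6,0,0,-0.02,0],
    [0.6,0,0,-0.02,0],
    [0.6,0,0,-0.02,0],
    [0.6,0,0,-0.02,0],
    [0.6,0,0,-0.01,0.102],
    [0.6,0,0,-0.01,0.102],
    [0.6,0,0,-0.01,0.102],
    [0.6,0,0,0,0.102],
    [0.6,0,0,0,0.102],
    [0.6,0,0,0,0.102],
    [0.6,0,0,0,0.102],
    [0.6,0,0,0,0.102],
    [0.6,0,0,0,0.102],
    [0.6,0,0,0,0.102],
    [0.6,0,0,0,0]
  ]
}}

```text
time: 26.05
ee_pos: [446.7, 333.3, 131.4]
tcp_rot: [0.754, -0.657, -0.0, 0.002]
wrist_force: [0.8, -0.2, -1.3]
finger_gap: 58.3
grasp_force: 48.0
```

Request:
{"name": "apply_moves", "arguments": {
  "motion": [
    [0.6,0.0343,-0.0072,0,0],
    [0.6,0.0343,-0.0072,0,0],
    [0.6,0.0343,-0.0072,0,0],
    [0.6,0.0343,-0.0072,0,0],
    [0.6,0.0343,-0.0072,0,0],
    [0.6,0.0343,-0.0072,0,0],
    [0.6,0.0343,-0.0072,0,0],
    [0.6,0.0343,-0.0072,0,0],
    [0.6,0.0343,-0.0072,0,0],
    [0.6,0.0343,-0.0072,0,0],
    [0.6,0.0343,-0.0072,0,0],
    [0.6,0.0343,-0.0072,0,0],
    [0.6,0.0343,-0.0072,0,0],
    [0.6,0.0343,-0.0072,0,0],
    [0.6,0.0343,-0.0072,0,0],
    [0.6,0.0343,-0.0072,0,0],
    [0.6,0,0,0,0],
    [0.6,0,0,0.02,0],
    [0.6,0,0,0.02,0],
    [0.6,0,0,0,0]
  ]
}}

```text
time: 27.72
ee_pos: [634.9, -192.7, 86.2]
tcp_rot: [0.755, -0.655, -0.005, 0.002]
wrist_force: [-0.5, 0.5, -4.2]
finger_gap: 58.4
grasp_force: 48.0
```

```bash
python3 - <<'E'
from h import *
s=telemetry.observe();print(s['ee_pos'])
im=imaging.read_camera('scene');t=imaging.read_camera('top')
a=cv2.resize(crop(im,300,130,100,100,4),(400,400));b=cv2.resize(crop(t,315,155,100,100,4),(400,400))
cv2.imwrite('pics/p1.png',np.hstack([a,b]))
E
```

```text
[ 634.92850948 -192.69030112   86.19863287]
```

View pics/p1.png

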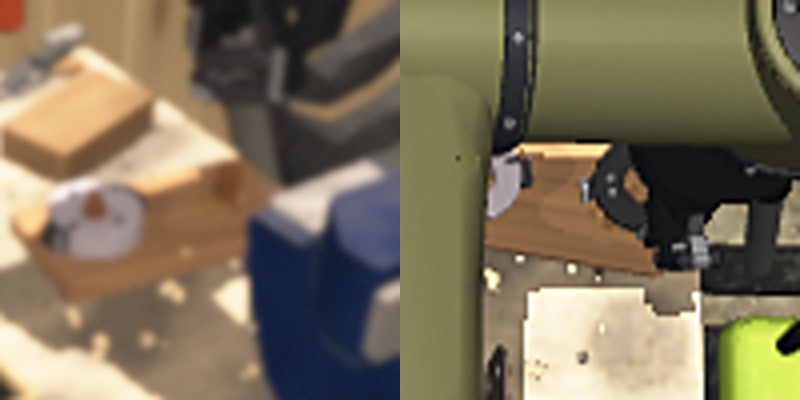

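```bash
python3 - <<'E'
from h import *
s=telemetry.observe();print(s['ee_pos'],s['tcp_rot'])
print(p2w('top',(374.3,201.7),115).round(1),p2w('top',(361.3,202.5),115).round(1))
print(w2p('top',[[635.5,-193.5,121],[636.5,-195.3,18]]).round(1), w2p('scene',[[635,-193,110]]).round(1))
E
```

```text
[ 636.98219004 -193.29825705   91.371194  ] [ 0.75542833 -0.6552289  -0.00132634  0.00117006]
[ 635.  -190.9  115. ] [ 632.2 -157.5  115. ]
[[375.9 201.1]
 [368.  207. ]] [[358.9 150.7]]
```

Request:
{"name": "apply_moves", "arguments": {
  "motion": [
    [0.6,0.0009,0.0006,0.02,0],
    [0.6,0,0,0.02,0],
    [0.6,0,0,0.015,0],
    [0.6,0,0,0.006,0],
    [0.6,0,0,0,0],
    [0.6,0,0,0,0]
  ]
}}

```text
time: 28.32
ee_pos: [638.2, -194.4, 33.3]
tcp_rot: [0.755, -0.656, 0.001, -0.0]
wrist_force: [0.8, -0.4, -1.8]
finger_gap: 58.4
grasp_force: 48.0
```

Request:
{"name": "apply_moves", "arguments": {
  "motion": [
    [0.6,0,0,0.004,0],
    [0.6,0,0,0.004,0],
    [0.6,0,0,0.004,0],
    [0.6,0,0,0,0]
  ]
}}

```text
time: 28.65
ee_pos: [637.0, -194.1, 18.6]
tcp_rot: [0.755, -0.656, -0.001, 0.0]
wrist_force: [-0.7, 0.0, -2.6]
finger_gap: 58.7
grasp_force: 48.0
```

Request:
{"name": "apply_moves", "arguments": {
  "motion": [
    [0.6,0,0,0.006,0],
    [0.6,0,0,0.006,0],
    [0.6,0,0,0.005,0],
    [0.6,0,0,0.003,0],
    [0.6,0,0,0.001,0],
    [0.6,0,0,0,0]
  ]
}}

```text
time: 29.15
ee_pos: [637.3, -194.2, -2.0]
tcp_rot: [0.755, -0.656, -0.0, 0.0]
wrist_force: [-0.1, 1.0, -1.7]
finger_gap: 58.7
grasp_force: 48.1
```

Request:
{"name": "apply_moves", "arguments": {
  "motion": [
    [0.6,0,0,0.001,0],
    [0.6,0,0,0.001,0],
    [0.6,0,0,0,0]
  ]
}}

```text
time: 29.4
ee_pos: [637.6, -194.2, -3.4]
tcp_rot: [0.755, -0.656, -0.0, -0.0]
wrist_force: [0.8, 0.4, -2.2]
finger_gap: 58.3
grasp_force: 48.1
```

Request:
{"name": "apply_moves", "arguments": {
  "motion": [
    [0.6,0,0,0.001,0],
    [0.6,0,0,0,0]
  ]
}}

```text
time: 29.57
ee_pos: [637.5, -194.2, -4.5]
tcp_rot: [0.755, -0.656, -0.0, -0.0]
wrist_force: [-0.2, 0.1, -0.9]
finger_gap: 58.5
grasp_force: 48.1
```

Request:
{"name": "apply_moves", "arguments": {
  "motion": [
    [0.6,0,0,0.001,0],
    [0.6,0,0,0,0],
    [0.6,0,0,0,0]
  ]
}}

```text
time: 29.82
ee_pos: [637.7, -194.3, -5.0]
tcp_rot: [0.755, -0.656, 0.0, -0.0]
wrist_force: [-0.6, 0.9, 1.0]
finger_gap: 58.6
grasp_force: 48.3
```

Request:
{"name": "apply_moves", "arguments": {
  "motion": [
    [0.6,0,0,0.001,0],
    [0.6,0,0,0,0],
    [0.6,0,0,0,0]
  ]
}}

```text
time: 30.07
ee_pos: [637.8, -194.4, -5.1]
tcp_rot: [0.755, -0.656, 0.0, -0.0]
wrist_force: [-3.5, 1.5, 5.4]
finger_gap: 58.6
grasp_force: 48.7
```

Request:
{"name": "apply_moves", "arguments": {
  "motion": [
    [0.7,0,0,0,0],
    [0.75,0,0,0,0],
    [0.8,0,0,0,0],
    [0.85,0,0,0,0],
    [0.88,0,0,-0.005,0],
    [0.88,0,0,-0.015,0],
    [0.88,0,0,-0.03,0],
    [0.88,0,0,-0.03,0.056],
    [0.88,-0.024,-0.0052,0,0],
    [0.88,-0.024,-0.0052,0,0],
    [0.88,-0.024,-0.0052,0,0],
    [0.88,-0.024,-0.0052,0,0],
    [0.88,0,0,0,0],
    [0.88,0,0,0.02,0],
    [0.88,0,0,0.02,0],
    [0.88,0,0,0,0],
    [0.88,0,0,0,0]
  ]
}}

```text
time: 31.48
ee_pos: [649.4, -97.2, 32.7]
tcp_rot: [0.736, -0.677, -0.001, 0.001]
wrist_force: [0.6, 0.5, 1.0]
finger_gap: 74.9
grasp_force: 0.0
```

```bash
python3 - <<'E'
from h import *
s=telemetry.observe();print(s['ee_pos'],s['tcp_rot'])
im=imaging.read_camera('scene');t=imaging.read_camera('top')
a=cv2.resize(crop(im,290,130,100,100,4),(400,400));b=cv2.resize(crop(t,300,160,100,100,4),(400,400))
cv2.imwrite('pics/p2.png',np.hstack([a,b]))
E
```

```text
[649.38177907 -97.19177552  32.74598561] [ 0.73615201 -0.67681496 -0.00079827  0.00104207]
```

View pics/p2.png

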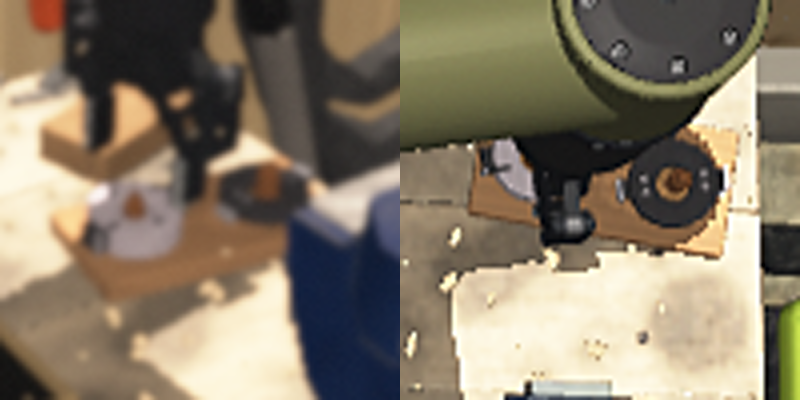

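Request:
{"name": "apply_moves", "arguments": {
  "motion": [
    [0.95,0,-0.001,0.01,0],
    [0.95,0,0,0.008,0],
    [0.95,0,0,0.004,0],
    [0.95,0,0,0.003,0],
    [0.95,0,0,0,0]
  ]
}}

```text
time: 32.0
ee_pos: [650.6, -96.8, 7.4]
tcp_rot: [0.736, -0.677, -0.001, 0.001]
wrist_force: [-0.3, -0.7, -0.3]
finger_gap: 81.1
grasp_force: 0.0
```

Request:
{"name": "apply_moves", "arguments": {
  "motion": [
    [0.95,0,0,0.003,0],
    [0.95,0,0,0.003,0],
    [0.95,0,0,0.003,0],
    [0.95,0,0,0.002,0],
    [0.95,0,0,0,0]
  ]
}}

```text
time: 32.42
ee_pos: [650.8, -96.7, -3.1]
tcp_rot: [0.736, -0.677, -0.0, 0.0]
wrist_force: [0.5, -0.8, 0.2]
finger_gap: 81.4
grasp_force: 0.0
```

Request:
{"name": "apply_moves", "arguments": {
  "motion": [
    [0.9,0,0,0,0],
    [0.85,0,0,0,0],
    [0.8,0,0,0,0],
    [0.77,0,0,0,0],
    [0.74,0,0,0,0],
    [0.71,0,0,0,0],
    [0.68,0,0,0,0],
    [0.65,0,0,0,0],
    [0.6,0,0,0,0],
    [0.6,0,0,0,0]
  ],
  "newtons": 40
}}

```text
time: 33.25
ee_pos: [652.0, -96.7, -1.0]
tcp_rot: [0.736, -0.677, 0.001, -0.001]
wrist_force: [0.5, 1.4, 5.1]
finger_gap: 59.2
grasp_force: 42.3
```

Request:
{"name": "apply_moves", "arguments": {
  "motion": [
    [0.6,0,0,-0.004,0],
    [0.6,0,0,-0.016,0],
    [0.6,0,0,-0.03,0],
    [0.6,0,0,-0.035,0],
    [0.6,0,0,-0.035,0],
    [0.6,-0.0319,0.0119,0,0],
    [0.6,-0.0319,0.0119,0,0],
    [0.6,-0.0319,0.0119,0,0],
    [0.6,-0.0319,0.0119,0,0],
    [0.6,-0.0319,0.0119,0,0],
    [0.6,-0.0319,0.0119,0,0],
    [0.6,-0.0319,0.0119,0,0],
    [0.6,-0.0319,0.0119,0,0],
    [0.6,-0.0319,0.0119,0,0],
    [0.6,-0.0319,0.0119,0,0],
    [0.6,-0.0319,0.0119,0,0],
    [0.6,-0.0319,0.0119,0,0],
    [0.6,-0.0319,0.0119,0,0],
    [0.6,-0.0319,0.0119,0,0]
  ]
}}

```text
time: 34.83
ee_pos: [446.0, 335.1, 116.7]
tcp_rot: [0.736, -0.677, -0.0, 0.001]
wrist_force: [1.6, 0.0, -1.8]
finger_gap: 59.1
grasp_force: 46.2
```

Request:
{"name": "apply_moves", "arguments": {
  "motion": [
    [0.6,0,0,0,-0.108],
    [0.6,0,0,0,-0.108],
    [0.6,0,0,0,-0.108],
    [0.6,0,0,0,-0.108],
    [0.6,0,0,0,-0.108],
    [0.6,0,0,0,-0.108],
    [0.6,0,0,0,-0.108],
    [0.6,0,0,0,-0.108],
    [0.6,0,0,0,-0.108],
    [0.6,0,0,0,-0.108],
    [0.6,0,0,0,0],
    [0.6,0,0,0,0],
    [0.6,0,0,0,0]
  ]
}}

```text
time: 35.92
ee_pos: [447.4, 334.0, 117.1]
tcp_rot: [0.979, -0.204, -0.0, 0.0]
wrist_force: [0.1, -0.3, -2.2]
finger_gap: 58.7
grasp_force: 46.2
```

```bash
python3 - <<'E'
from h import *
s=telemetry.observe();print(s['ee_pos'],s['tcp_rot'],s['wrist_force'])
im=imaging.read_camera('scene');t=imaging.read_camera('top')
a=cv2.resize(crop(im,140,210,100,100,4),(400,400));b=cv2.resize(crop(t,120,225,90,90,4),(400,400))
cv2.imwrite('pics/b1.png',np.hstack([a,b]))
E
```

```text
[447.4481004  333.96501003 117.08329373] [ 9.79055484e-01 -2.03592743e-01 -3.93283990e-04  4.47615494e-04] [ 0.13709046 -0.30923197 -2.18927966]
```

View pics/b1.png

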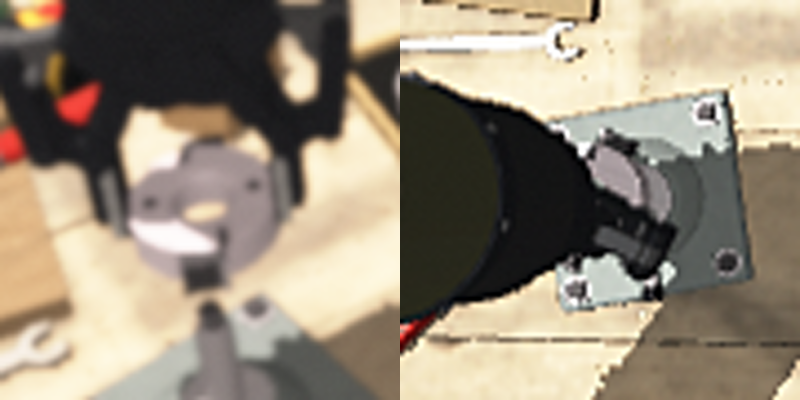

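Request:
{"name": "apply_moves", "arguments": {
  "motion": [
    [0.6,0,0,0.015,0],
    [0.6,0,0,0.015,0],
    [0.6,0,0,0.01,0],
    [0.6,0,0,0.004,0],
    [0.6,0,0,0.003,0],
    [0.6,0,0,0.003,0],
    [0.6,0,0,0,0]
  ]
}}

```text
time: 36.6
ee_pos: [447.8, 334.4, 67.7]
tcp_rot: [0.979, -0.202, 0.0, -0.0]
wrist_force: [-0.0, 1.3, -1.5]
finger_gap: 58.9
grasp_force: 46.2
```

Request:
{"name": "apply_moves", "arguments": {
  "motion": [
    [0.6,0,0,0.003,0],
    [0.6,0,0,0.003,0],
    [0.6,0,0,0.003,0],
    [0.6,0,0,0,0]
  ]
}}

```text
time: 36.93
ee_pos: [448.1, 335.4, 59.1]
tcp_rot: [0.979, -0.202, 0.0, -0.001]
wrist_force: [0.3, 4.1, 0.1]
finger_gap: 58.6
grasp_force: 46.3
```

Request:
{"name": "apply_moves", "arguments": {
  "motion": [
    [0.6,0,0,0.002,0],
    [0.6,0,0,0.002,0],
    [0.6,0,0,0.002,0],
    [0.6,0,0,0,0]
  ]
}}

```text
time: 37.27
ee_pos: [448.2, 336.6, 53.5]
tcp_rot: [0.979, -0.202, 0.001, -0.003]
wrist_force: [1.3, 7.8, -0.4]
finger_gap: 59.0
grasp_force: 46.4
```

Request:
{"name": "apply_moves", "arguments": {
  "motion": [
    [0.6,-0.0006,-0.0014,0,0],
    [0.6,-0.0006,-0.0014,0,0],
    [0.6,0,0,0,0],
    [0.6,0,0,0,0]
  ]
}}

```text
time: 37.6
ee_pos: [447.4, 336.9, 52.0]
tcp_rot: [0.979, -0.202, -0.0, 0.001]
wrist_force: [-0.3, 0.7, -1.8]
finger_gap: 58.9
grasp_force: 46.2
```

Request:
{"name": "apply_moves", "arguments": {
  "motion": [
    [0.6,-0.001,-0.0023,0,0],
    [0.6,0,0,0.003,0],
    [0.6,0,0,0.003,0],
    [0.6,0,0,0.003,0],
    [0.6,0,0,0,0]
  ]
}}

```text
time: 38.02
ee_pos: [447.2, 339.3, 42.3]
tcp_rot: [0.979, -0.202, -0.001, 0.001]
wrist_force: [0.4, 0.9, -1.8]
finger_gap: 58.7
grasp_force: 46.2
```

Request:
{"name": "apply_moves", "arguments": {
  "motion": [
    [0.6,0,0,0.005,0],
    [0.6,0,0,0.005,0],
    [0.6,0,0,0.005,0],
    [0.6,0,0,0.005,0],
    [0.6,0,0,0,0]
  ]
}}

```text
time: 38.43
ee_pos: [447.0, 339.2, 21.9]
tcp_rot: [0.979, -0.202, -0.001, 0.001]
wrist_force: [0.0, 0.0, -1.8]
finger_gap: 58.9
grasp_force: 46.2
```

Request:
{"name": "apply_moves", "arguments": {
  "motion": [
    [0.6,0,0,0.004,0],
    [0.6,0,0,0.004,0],
    [0.6,0,0,0.003,0],
    [0.6,0,0,0,0]
  ]
}}

```text
time: 38.77
ee_pos: [447.4, 339.5, 11.7]
tcp_rot: [0.979, -0.202, -0.0, 0.0]
wrist_force: [-0.6, -0.3, -1.6]
finger_gap: 58.4
grasp_force: 46.2
```

Request:
{"name": "apply_moves", "arguments": {
  "motion": [
    [0.6,0,0,0.001,0],
    [0.6,0,0,0.001,0],
    [0.6,0,0,0,0]
  ]
}}

```text
time: 39.02
ee_pos: [447.7, 339.9, 10.6]
tcp_rot: [0.979, -0.202, -0.0, -0.0]
wrist_force: [0.1, 0.6, -2.0]
finger_gap: 58.9
grasp_force: 46.2
```

Request:
{"name": "apply_moves", "arguments": {
  "motion": [
    [0.6,0,0,0.001,0],
    [0.6,0,0,0,0],
    [0.6,0,0,0,0]
  ]
}}

```text
time: 39.27
ee_pos: [447.7, 339.9, 9.6]
tcp_rot: [0.979, -0.202, -0.0, -0.0]
wrist_force: [-0.4, -0.0, -1.8]
finger_gap: 58.9
grasp_force: 46.2
```

Request:
{"name": "apply_moves", "arguments": {
  "motion": [
    [0.6,0,0,0.001,0],
    [0.6,0,0,0,0],
    [0.6,0,0,0,0]
  ]
}}

```text
time: 39.52
ee_pos: [447.9, 340.0, 9.1]
tcp_rot: [0.979, -0.202, 0.0, -0.0]
wrist_force: [-0.8, -0.4, 0.7]
finger_gap: 58.7
grasp_force: 46.4
```

Request:
{"name": "apply_moves", "arguments": {
  "motion": [
    [0.6,0,0,0.001,0],
    [0.6,0,0,0,0],
    [0.6,0,0,0,0]
  ]
}}

```text
time: 39.77
ee_pos: [448.0, 340.0, 9.0]
tcp_rot: [0.979, -0.202, 0.0, -0.0]
wrist_force: [-3.3, -2.0, 6.5]
finger_gap: 59.0
grasp_force: 46.9
```

Request:
{"name": "apply_moves", "arguments": {
  "motion": [
    [0.68,0,0,0,0],
    [0.72,0,0,0,0],
    [0.77,0,0,0,0],
    [0.82,0,0,0,0],
    [0.85,0,0,-0.002,0],
    [0.85,0,0,-0.008,0],
    [0.85,0,0,-0.02,0],
    [0.85,0,0,-0.03,0],
    [0.8,0,0,-0.03,0],
    [0.75,0,0,0,0.1161],
    [0.7,0,0,0,0.1161],
    [0.7,0,0,0,0.1161],
    [0.7,0,0,0,0.1161],
    [0.7,0,0,0,0.1161],
    [0.7,0,0,0,0.1161],
    [0.7,0,0,0,0.1161],
    [0.7,0,0,0,0.1161],
    [0.7,0,0,0,0.1161],
    [0.7,0,0,0,0.1161],
    [0.7,0,0,0,0]
  ]
}}

```text
time: 41.43
ee_pos: [447.9, 339.9, 98.3]
tcp_rot: [-0.707, 0.707, 0.0, 0.0]
wrist_force: [0.7, 0.2, 0.8]
finger_gap: 59.5
grasp_force: 0.0
```

Request:
{"name": "apply_moves", "arguments": {
  "motion": [
    [0.7,0.0249,-0.0192,0,0],
    [0.7,0.0249,-0.0192,0,0],
    [0.7,0.0249,-0.0192,0,0],
    [0.7,0.0249,-0.0192,0,0],
    [0.7,0.0249,-0.0192,0,0],
    [0.7,0.0249,-0.0192,0,0],
    [0.7,0.0249,-0.0192,0,0],
    [0.7,0.0249,-0.0192,0,0],
    [0.7,0,0,0,0],
    [0.7,0,0,0,0]
  ]
}}

```text
time: 42.27
ee_pos: [602.6, 139.6, 97.5]
tcp_rot: [0.708, -0.706, -0.0, 0.0]
wrist_force: [0.5, 0.8, 0.2]
finger_gap: 59.5
grasp_force: 0.0
```

```bash
python3 - <<'E'
from h import *
s=telemetry.observe();print(s['ee_pos'],s['tcp_rot'])
im=imaging.read_camera('scene');t=imaging.read_camera('top')
a=cv2.resize(crop(im,155,270,90,75,4),(480,400));b=cv2.resize(crop(t,145,242,60,60,4),(320,320));b=np.vstack([b,np.zeros((80,320,3),np.uint8)])
cv2.imwrite('pics/b2.png',np.hstack([a,b]))
E
```

```text
[602.557135   139.59458251  97.52085279] [ 7.08301533e-01 -7.05909969e-01 -5.08656869e-05  2.27400547e-04]
```

View pics/b2.png

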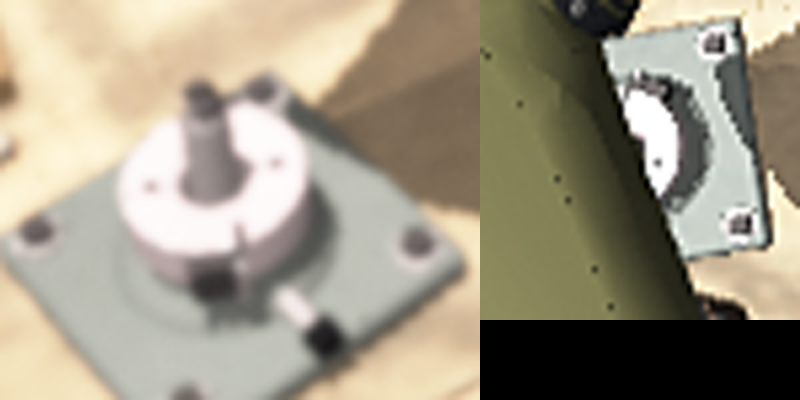

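Request:
{"name": "apply_moves", "arguments": {
  "motion": [
    [0.7,0,0,0.03,0],
    [0.7,0,0,0.03,0],
    [0.7,0,0,0.025,0],
    [0.7,0,0,0.015,0],
    [0.7,0,0,0.008,0],
    [0.7,0,0,0.003,0],
    [0.7,0,0,0,0],
    [0.7,0,0,0,0]
  ]
}}

```text
time: 43.03
ee_pos: [602.7, 141.8, -11.8]
tcp_rot: [0.709, -0.706, 0.0, -0.001]
wrist_force: [-0.0, 0.2, 0.0]
finger_gap: 59.4
grasp_force: 0.0
```

Request:
{"name": "apply_moves", "arguments": {
  "motion": [
    [0.7,0,0,0.002,0],
    [0.7,0,0,0,0],
    [0.7,0,0,0,0]
  ]
}}

```text
time: 43.28
ee_pos: [602.2, 141.3, -14.7]
tcp_rot: [0.708, -0.706, 0.0, -0.001]
wrist_force: [0.1, -0.3, -0.2]
finger_gap: 59.6
grasp_force: 0.0
```

Request:
{"name": "apply_moves", "arguments": {
  "motion": [
    [0.65,0.0006,0,0,0],
    [0.6,0,0,0,0],
    [0.57,0,0,0,0],
    [0.54,0,0,0,0],
    [0.51,0,0,0,0],
    [0.45,0,0,0,0],
    [0.45,0,0,0,0],
    [0.45,0,0,0,0]
  ],
  "newtons": 40
}}

```text
time: 43.95
ee_pos: [602.0, 140.5, -14.9]
tcp_rot: [0.708, -0.706, 0.0, -0.0]
wrist_force: [-2.9, -0.1, 5.4]
finger_gap: 45.9
grasp_force: 41.0
```

Request:
{"name": "apply_moves", "arguments": {
  "motion": [
    [0.45,0,0,-0.005,0],
    [0.45,0,0,-0.02,0],
    [0.45,0,0,-0.03,0],
    [0.45,0,0,-0.03,0],
    [0.45,0,0,-0.03,0],
    [0.45,-0.0243,0.0192,0,0],
    [0.45,-0.0243,0.0192,0,0],
    [0.45,-0.0243,0.0192,0,0],
    [0.45,-0.0243,0.0192,0,0],
    [0.45,-0.0243,0.0192,0,0],
    [0.45,-0.0243,0.0192,0,0],
    [0.45,-0.0243,0.0192,0,0],
    [0.45,-0.0243,0.0192,0,0],
    [0.45,0,0,0,0],
    [0.45,0,0,0,0],
    [0.45,0,0,0,0]
  ]
}}

```text
time: 45.28
ee_pos: [447.6, 334.3, 99.2]
tcp_rot: [0.708, -0.706, -0.0, 0.0]
wrist_force: [1.3, 0.3, -2.5]
finger_gap: 46.2
grasp_force: 41.4
```

Request:
{"name": "apply_moves", "arguments": {
  "motion": [
    [0.45,0,0,0.015,0],
    [0.45,0,0,0.01,0],
    [0.45,0,0,0.003,0],
    [0.45,0,0,0,0],
    [0.45,0,0,0,0]
  ]
}}

```text
time: 45.7
ee_pos: [448.1, 333.9, 71.6]
tcp_rot: [0.708, -0.706, 0.0, 0.0]
wrist_force: [0.1, 0.3, -1.6]
finger_gap: 46.1
grasp_force: 41.5
```

Request:
{"name": "apply_moves", "arguments": {
  "motion": [
    [0.45,-0.0008,0,0.003,0],
    [0.45,0,0,0.003,0],
    [0.45,0,0,0.003,0],
    [0.45,0,0,0,0]
  ]
}}

```text
time: 46.03
ee_pos: [447.4, 335.0, 61.9]
tcp_rot: [0.708, -0.706, -0.0, 0.0]
wrist_force: [0.3, -0.3, -2.3]
finger_gap: 46.1
grasp_force: 41.5
```

Request:
{"name": "apply_moves", "arguments": {
  "motion": [
    [0.45,0,0,0.003,0],
    [0.45,0,0,0.003,0],
    [0.45,0,0,0.003,0],
    [0.45,0,0,0,0]
  ]
}}

```text
time: 46.37
ee_pos: [447.3, 334.9, 52.7]
tcp_rot: [0.708, -0.706, -0.0, 0.001]
wrist_force: [0.2, -0.3, -3.0]
finger_gap: 45.5
grasp_force: 41.5
```

Request:
{"name": "apply_moves", "arguments": {
  "motion": [
    [0.45,0,0,0.003,0],
    [0.45,0,0,0.003,0],
    [0.45,0,0,0.003,0],
    [0.45,0,0,0,0]
  ]
}}

```text
time: 46.7
ee_pos: [447.4, 334.9, 43.7]
tcp_rot: [0.708, -0.706, -0.0, 0.001]
wrist_force: [0.5, 0.3, -2.4]
finger_gap: 46.3
grasp_force: 41.5
```

Past the shoulder of the thread without force. On down to about 28.

Request:
{"name": "apply_moves", "arguments": {
  "motion": [
    [0.45,0,0,0.004,0],
    [0.45,0,0,0.004,0],
    [0.45,0,0,0.003,0],
    [0.45,0,0,0.001,0],
    [0.45,0,0,0.001,0],
    [0.45,0,0,0,0]
  ]
}}

```text
time: 47.2
ee_pos: [447.7, 335.2, 31.4]
tcp_rot: [0.708, -0.706, -0.0, 0.0]
wrist_force: [-1.0, 0.4, -2.0]
finger_gap: 46.3
grasp_force: 41.5
```

Request:
{"name": "apply_moves", "arguments": {
  "motion": [
    [0.45,0,0,0.001,0],
    [0.45,0,0,0.001,0],
    [0.45,0,0,0,0]
  ]
}}

```text
time: 47.45
ee_pos: [447.6, 335.2, 29.5]
tcp_rot: [0.708, -0.706, -0.0, 0.0]
wrist_force: [0.8, 0.6, -1.4]
finger_gap: 45.9
grasp_force: 41.5
```

Request:
{"name": "apply_moves", "arguments": {
  "motion": [
    [0.45,0,0,0.001,0],
    [0.45,0,0,0,0],
    [0.45,0,0,0,0]
  ]
}}

```text
time: 47.7
ee_pos: [447.7, 335.2, 28.6]
tcp_rot: [0.708, -0.706, -0.0, 0.0]
wrist_force: [0.3, 0.1, -2.1]
finger_gap: 45.7
grasp_force: 41.5
```

Request:
{"name": "apply_moves", "arguments": {
  "motion": [
    [0.45,0,0,0.001,0],
    [0.45,0,0,0,0],
    [0.45,0,0,0,0]
  ]
}}

```text
time: 47.95
ee_pos: [447.9, 335.4, 28.1]
tcp_rot: [0.708, -0.706, -0.0, -0.0]
wrist_force: [-0.7, -0.2, 1.6]
finger_gap: 46.0
grasp_force: 41.8
```

Request:
{"name": "apply_moves", "arguments": {
  "motion": [
    [0.45,0,0,0.001,0],
    [0.45,0,0,0,0],
    [0.45,0,0,0,0]
  ]
}}

```text
time: 48.2
ee_pos: [447.9, 335.4, 28.1]
tcp_rot: [0.708, -0.706, 0.0, -0.0]
wrist_force: [-3.8, -2.1, 6.6]
finger_gap: 46.2
grasp_force: 42.4
```

Request:
{"name": "apply_moves", "arguments": {
  "motion": [
    [0.55,0,0,0,0],
    [0.62,0,0,0,0],
    [0.68,0,0,0,0],
    [0.7,0,0,-0.003,0],
    [0.7,0,0,-0.015,0],
    [0.7,0,0,-0.027,0],
    [0.7,0,0,-0.027,0],
    [0.6,0.0272,-0.0154,0,0],
    [0.6,0.0272,-0.0154,0,0],
    [0.6,0.0272,-0.0154,0,0],
    [0.6,0.0272,-0.0154,0,0],
    [0.6,0.0272,-0.0154,0,0],
    [0.6,0.0272,-0.0154,0,0],
    [0.6,0.0272,-0.0154,0,0],
    [0.6,0.0272,-0.0154,0,0],
    [0.6,0.0272,-0.0154,0,0],
    [0.6,0.0272,-0.0154,0,0],
    [0.6,0,0,0,0],
    [0.6,0,0,0,0],
    [0.6,0,0,0,0]
  ]
}}

```text
time: 49.87
ee_pos: [602.4, 63.7, 98.3]
tcp_rot: [0.708, -0.706, -0.0, 0.0]
wrist_force: [0.0, -0.2, -0.3]
finger_gap: 51.7
grasp_force: 0.0
```

Request:
{"name": "apply_moves", "arguments": {
  "motion": [
    [0.58,0,0,0.03,0],
    [0.58,0,0,0.03,0],
    [0.58,0,0,0.025,0],
    [0.58,0,0,0.015,0],
    [0.58,0,0,0.007,0],
    [0.58,0,0,0.003,0],
    [0.58,0,0,0,0],
    [0.58,0,0,0,0],
    [0.58,0,0,0,0]
  ]
}}

```text
time: 50.62
ee_pos: [603.5, 64.3, -9.7]
tcp_rot: [0.708, -0.706, 0.001, -0.001]
wrist_force: [1.4, -1.2, 1.0]
finger_gap: 49.3
grasp_force: 0.0
```

Request:
{"name": "apply_moves", "arguments": {
  "motion": [
    [0.58,0.0005,0.001,0.002,0],
    [0.58,0,0,0.001,0],
    [0.58,0,0,0,0],
    [0.58,0,0,0,0]
  ]
}}

```text
time: 50.95
ee_pos: [601.5, 63.1, -14.3]
tcp_rot: [0.708, -0.706, -0.0, -0.0]
wrist_force: [-1.4, 0.2, -0.7]
finger_gap: 49.9
grasp_force: 0.0
```

Request:
{"name": "apply_moves", "arguments": {
  "motion": [
    [0.54,0,0,0,0],
    [0.5,0,0,0,0],
    [0.46,0,0,0,0],
    [0.43,0,0,0,0],
    [0.4,0,0,0,0],
    [0.37,0,0,0,0],
    [0.3,0,0,0,0],
    [0.3,0,0,0,0],
    [0.3,0,0,0,0]
  ],
  "newtons": 40
}}

```text
time: 51.7
ee_pos: [601.8, 63.2, -14.0]
tcp_rot: [0.708, -0.706, 0.0, -0.0]
wrist_force: [-0.8, -0.8, 3.9]
finger_gap: 34.5
grasp_force: 39.7
```

Request:
{"name": "apply_moves", "arguments": {
  "motion": [
    [0.3,0,0,-0.005,0],
    [0.3,0,0,-0.02,0],
    [0.3,0,0,-0.03,0],
    [0.3,0,0,-0.03,0],
    [0.3,0,0,-0.03,0],
    [0.3,-0.0271,0.0154,0,0],
    [0.3,-0.0271,0.0154,0,0],
    [0.3,-0.0271,0.0154,0,0],
    [0.3,-0.0271,0.0154,0,0],
    [0.3,-0.0271,0.0154,0,0],
    [0.3,-0.0271,0.0154,0,0],
    [0.3,-0.0271,0.0154,0,0],
    [0.3,-0.0271,0.0154,0,0],
    [0.3,-0.0271,0.0154,0,0],
    [0.3,-0.0271,0.0154,0,0],
    [0.3,0,0,0,0],
    [0.3,0,0,0,0],
    [0.3,0,0,0,0]
  ]
}}

```text
time: 53.2
ee_pos: [446.5, 333.6, 100.3]
tcp_rot: [0.708, -0.706, -0.0, 0.0]
wrist_force: [-0.3, 0.0, -1.4]
finger_gap: 34.4
grasp_force: 40.1
```

Request:
{"name": "apply_moves", "arguments": {
  "motion": [
    [0.3,0,0,0.015,0],
    [0.3,0,0,0.01,0],
    [0.3,0,0,0.003,0],
    [0.3,0,0,0,0],
    [0.3,0,0,0,0],
    [0.3,0,0,0,0]
  ]
}}

```text
time: 53.7
ee_pos: [447.2, 333.7, 73.3]
tcp_rot: [0.708, -0.706, 0.0, -0.0]
wrist_force: [-0.4, -0.9, -0.8]
finger_gap: 34.6
grasp_force: 40.1
```

Request:
{"name": "apply_moves", "arguments": {
  "motion": [
    [0.3,-0.0006,-0.0004,0.003,0],
    [0.3,0,0,0.003,0],
    [0.3,0,0,0.003,0],
    [0.3,0,0,0,0]
  ]
}}

```text
time: 54.03
ee_pos: [446.8, 334.1, 62.7]
tcp_rot: [0.708, -0.706, -0.0, 0.001]
wrist_force: [-0.5, -0.3, -0.8]
finger_gap: 34.5
grasp_force: 40.1
```

Request:
{"name": "apply_moves", "arguments": {
  "motion": [
    [0.3,0,0,0.003,0],
    [0.3,0,0,0.003,0],
    [0.3,0,0,0.003,0],
    [0.3,0,0,0,0]
  ]
}}

```text
time: 54.37
ee_pos: [446.8, 334.0, 53.7]
tcp_rot: [0.708, -0.706, -0.0, 0.001]
wrist_force: [-0.8, 0.9, -1.1]
finger_gap: 34.4
grasp_force: 40.1
```

Request:
{"name": "apply_moves", "arguments": {
  "motion": [
    [0.3,0,0,0.003,0],
    [0.3,0,0,0.002,0],
    [0.3,0,0,0.001,0],
    [0.3,0,0,0,0]
  ]
}}

```text
time: 54.7
ee_pos: [447.0, 334.2, 48.3]
tcp_rot: [0.708, -0.706, -0.0, 0.0]
wrist_force: [0.2, -0.4, -1.0]
finger_gap: 34.1
grasp_force: 40.1
```

Request:
{"name": "apply_moves", "arguments": {
  "motion": [
    [0.3,0,0,0.001,0],
    [0.3,0,0,0.001,0],
    [0.3,0,0,0,0]
  ]
}}

```text
time: 54.95
ee_pos: [447.1, 334.3, 46.5]
tcp_rot: [0.708, -0.706, -0.0, 0.0]
wrist_force: [-0.0, -0.7, -0.3]
finger_gap: 34.3
grasp_force: 40.1
```

Request:
{"name": "apply_moves", "arguments": {
  "motion": [
    [0.3,0,0,0.001,0],
    [0.3,0,0,0,0],
    [0.3,0,0,0,0]
  ]
}}

```text
time: 55.2
ee_pos: [447.1, 334.3, 45.6]
tcp_rot: [0.708, -0.706, -0.0, 0.0]
wrist_force: [-0.5, -0.8, -1.1]
finger_gap: 34.2
grasp_force: 40.1
```

Request:
{"name": "apply_moves", "arguments": {
  "motion": [
    [0.3,0,0,0.001,0],
    [0.3,0,0,0,0],
    [0.3,0,0,0,0]
  ]
}}

```text
time: 55.45
ee_pos: [447.3, 334.5, 45.0]
tcp_rot: [0.708, -0.706, -0.0, -0.0]
wrist_force: [-0.3, -1.2, 1.3]
finger_gap: 34.8
grasp_force: 40.3
```

Request:
{"name": "apply_moves", "arguments": {
  "motion": [
    [0.3,0,0,0.001,0],
    [0.3,0,0,0,0],
    [0.3,0,0,0,0]
  ]
}}

```text
time: 55.7
ee_pos: [447.4, 334.5, 45.0]
tcp_rot: [0.708, -0.706, 0.0, -0.0]
wrist_force: [-4.2, -1.8, 6.5]
finger_gap: 34.3
grasp_force: 40.7
```

Seated at 45 as predicted. Release, and withdraw up and away.

Request:
{"name": "apply_moves", "arguments": {
  "motion": [
    [0.4,0,0,0,0],
    [0.5,0,0,0,0],
    [0.58,0,0,0,0],
    [0.65,0,0,0,0],
    [0.7,0,0,-0.003,0],
    [0.7,0,0,-0.015,0],
    [0.7,0,0,-0.03,0],
    [0.7,0,0,-0.03,0],
    [0.7,0,0,-0.03,0],
    [0.7,0.03,0,-0.02,0],
    [0.7,0.03,0,0,0],
    [0.7,0.03,0,0,0],
    [0.7,0.03,0,0,0],
    [0.7,0.03,0,0,0],
    [0.7,0.03,0,0,0],
    [0.7,0.03,0,0,0],
    [0.7,0,0,0,0],
    [0.7,0,0,0,0],
    [0.7,0,0,0,0],
    [0.7,0,0,0,0]
  ]
}}

```text
time: 57.37
ee_pos: [447.7, 124.9, 171.5]
tcp_rot: [0.708, -0.706, -0.0, 0.0]
wrist_force: [0.4, 1.0, -0.3]
finger_gap: 59.6
grasp_force: 0.0
```

```bash
python3 - <<'E'
from h import *
im=imaging.read_camera('scene')
cv2.imwrite('pics/final.png',im[:,:,::-1])
a=cv2.imread('pics/scene0.png')
g0=cv2.cvtColor(a,cv2.COLOR_BGR2GRAY);g=cv2.cvtColor(im,cv2.COLOR_RGB2GRAY)
# collars: bright regions around the stack, column profile through the axis
u0=w2p('scene',[[447.5,335,93],[447.5,335,78],[447.5,335,64],[447.5,335,48],[447.5,335,28]]).round(1);print(u0.tolist())
for nm,(x,y,w,h) in {'oil':(255,140,35,50),'spray':(205,125,40,80)}.items():
    d=cv2.absdiff(g0,g)[y:y+h,x:x+w];print(nm,d.mean().round(1),np.percentile(d,95))
# stack edges vs z: bright segment extent per row
for v in range(270,325,3):print(v,g[v,165:225:3].tolist())
E
```

```text
[[192.9, 285.6], [194.0, 291.4], [194.9, 296.7], [196.0, 302.6], [197.3, 309.8]]
oil 46.0 210.0
spray 1.5 3.0
270 [216, 209, 216, 225, 235, 240, 244, 245, 242, 240, 233, 221, 209, 207, 207, 207, 202, 197, 196, 202]
273 [216, 213, 213, 220, 232, 239, 240, 237, 231, 222, 213, 215, 209, 205, 204, 200, 204, 209, 217, 230]
276 [224, 217, 213, 211, 223, 233, 229, 221, 215, 208, 204, 209, 206, 205, 206, 213, 225, 232, 235, 237]
279 [234, 222, 207, 212, 212, 215, 208, 206, 202, 202, 203, 210, 212, 212, 218, 230, 235, 238, 241, 242]
282 [238, 233, 224, 222, 209, 205, 209, 199, 201, 201, 208, 216, 221, 212, 227, 236, 242, 242, 241, 241]
285 [237, 238, 231, 214, 207, 202, 201, 201, 198, 142, 218, 239, 195, 122, 180, 231, 239, 238, 237, 239]
288 [234, 239, 233, 212, 203, 204, 207, 234, 176, 96, 117, 222, 240, 144, 188, 192, 227, 235, 233, 228]
291 [234, 239, 234, 226, 210, 204, 230, 220, 154, 114, 103, 145, 236, 222, 200, 192, 190, 214, 217, 224]
294 [237, 239, 241, 238, 230, 229, 240, 210, 152, 175, 144, 162, 239, 160, 231, 205, 192, 181, 204, 224]
297 [244, 242, 244, 244, 238, 238, 229, 240, 2
[... 288 characters left out ...]
 188, 226, 236, 222, 242, 239, 234, 236, 230, 185, 126, 168, 234, 96, 158, 194, 195]
309 [187, 183, 186, 187, 207, 249, 183, 172, 189, 185, 169, 140, 127, 183, 240, 159, 90, 102, 185, 192]
312 [165, 181, 187, 187, 181, 233, 246, 214, 163, 155, 154, 153, 195, 242, 175, 123, 84, 94, 176, 194]
315 [180, 187, 187, 186, 178, 176, 215, 247, 246, 244, 245, 230, 175, 153, 134, 110, 84, 113, 182, 193]
318 [186, 189, 188, 187, 178, 183, 173, 176, 166, 144, 127, 129, 148, 141, 116, 88, 98, 135, 189, 194]
321 [188, 186, 187, 188, 177, 188, 172, 160, 144, 80, 64, 84, 135, 106, 93, 118, 143, 163, 192, 193]
324 [187, 188, 189, 189, 181, 185, 190, 172, 138, 60, 51, 64, 108, 98, 182, 188, 159, 189, 191, 193]
```

```bash
python3 - <<'E'
from h import *
im=imaging.read_camera('top')
g0=cv2.imread('pics/top0.png',0);g=cv2.cvtColor(im,cv2.COLOR_RGB2GRAY)
d=cv2.absdiff(g0,g)
for nm,(x,y,w,h) in {'oil':(294,136,28,30),'spray':(243,128,26,38),'tray':(236,200,50,35)}.items():
    q=d[y:y+h,x:x+w];print(nm,q.mean().round(1),np.percentile(q,[50,90]))
E
```

```text
oil 0.7 [1. 1.]
spray 0.6 [1. 1.]
tray 0.8 [1. 2.]
```

Both cans are unmoved, the tray is empty again, and every part came down at the height it should, so I'm handing the job in.

```bash
python3 -c "
from bench import env;print(env.finish_job())"
```

```text
the job is handed in; nothing more can be done
None
```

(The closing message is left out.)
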